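# Set up the tube resting stand in the donation van

## Task

Swing the stand's hook arm out towards you until it seats in its end detent, then hang every tube carrier that is there by its handle on the arm's double hooks, one carrier to a hook. When all are hanging, and not before, wind the timer's key clockwise until it stops, leaving the arm seated, the carriers hanging still and the bottle, tape roll and cup where they are.

Things in the scene. Friction and masses are not known exactly. Their poses are not given: they have to be found in the camera images.
- boom (a joint): Grey hook arm, hinged upright on a steel post fixed to the counter; rad: 0 folded back, 1.0 fully out at its stop. Grows as the arm turns clockwise seen from above, its free end coming towards the robot. Stays where it is left (under 1 N moves the free end). From 0.55 a sprung ball resists (1 to 2 N at the free end); past about 0.8 it pushes the arm home and holds it.
- boom_hinge (a point): On the hinge axis, 194 mm high: mid height of the arm's bar (28 mm high, 12 mm thick, ends 315 mm from the axis). Turns with the arm: x along the arm to its free end, y to the side where the hooks stick out (away from the robot when the arm is out), z up. The post under it is 28 mm thick on a 130 x 100 mm base plate.
- boom_grip (a point): On the axis of the upright round black grip peg (16 mm thick) at the arm's free end, 305 mm from the hinge axis. The peg stands above the arm's top (208 mm high) up to 258 mm; this point is 245 mm high. Axes as boom_hinge.
- slot_1 (a point): Rest point of the middle of a carrier's handle bar on double hook 1 (nearest the hinge): 70 mm from the hinge axis along the arm, 36 mm from the arm's mid-plane, 198.5 mm high. Axes as boom_hinge. Two rubber-sleeved prongs (7 mm thick) 22 mm either side of it, each a V lowest here, rising to an open tip 62 mm from the mid-plane, top 214 mm high. Enter over the tips from +y, then lower.
- slot_2 (a point): Rest point of the middle of a carrier's handle bar on double hook 2 (middle): 165 mm from the hinge axis along the arm, 36 mm from the arm's mid-plane, 198.5 mm high. Axes as boom_hinge. Two rubber-sleeved prongs (7 mm thick) 22 mm either side of it, each a V lowest here, rising to an open tip 62 mm from the mid-plane, top 214 mm high. Enter over the tips from +y, then lower.
- slot_3 (a point): Rest point of the middle of a carrier's handle bar on double hook 3 (nearest the free end): 260 mm from the hinge axis along the arm, 36 mm from the arm's mid-plane, 198.5 mm high. Axes as boom_hinge. Two rubber-sleeved prongs (7 mm thick) 22 mm either side of it, each a V lowest here, rising to an open tip 62 mm from the mid-plane, top 214 mm high. Enter over the tips from +y, then lower.
- carrier_1: White plastic tube carrier, red tube caps, 0.17 to 0.33 kg; all alike. Foot 82 (x) x 50 (y) x 12 mm, body 76 x 44 mm up to 60 mm high, caps (56 x 34 mm) up to 72 mm. Steel arch handle of 10 mm round bar: uprights at x = +-38 mm, level top bar along x, its centre 136 mm up. Origin: middle of the underside, z up. May be absent (None from the start).
- carrier_2: White plastic tube carrier, red tube caps, 0.17 to 0.33 kg; all alike. Foot 82 (x) x 50 (y) x 12 mm, body 76 x 44 mm up to 60 mm high, caps (56 x 34 mm) up to 72 mm. Steel arch handle of 10 mm round bar: uprights at x = +-38 mm, level top bar along x, its centre 136 mm up. Origin: middle of the underside, z up. May be absent (None from the start).
- carrier_3: White plastic tube carrier, red tube caps, 0.17 to 0.33 kg; all alike. Foot 82 (x) x 50 (y) x 12 mm, body 76 x 44 mm up to 60 mm high, caps (56 x 34 mm) up to 72 mm. Steel arch handle of 10 mm round bar: uprights at x = +-38 mm, level top bar along x, its centre 136 mm up. Origin: middle of the underside, z up. May be absent (None from the start).
- carrier_1_bar (a point): Middle of the handle bar of carrier_1, 136 mm above its underside; same axes as the carrier (x along the bar).
- carrier_2_bar (a point): Middle of the handle bar of carrier_2, 136 mm above its underside; same axes as the carrier (x along the bar).
- carrier_3_bar (a point): Middle of the handle bar of carrier_3, 136 mm above its underside; same axes as the carrier (x along the bar).
- key (a joint): Winding key on top of the timer, rad: grows as it is turned clockwise seen from above; 0 run down, 5.6 fully wound at its stop. It starts part wound, at 0.3 to 1.0. A weak spring works against it, but friction like a ratchet's holds it wherever it is left (turning takes 0.05 to 0.09 N m).
- key_grip (a point): Centre of the steel key's flat wing, on its upright axis, 100 mm above the counter. The wing is 50 mm long (this frame's x), 12 mm thick (y), 36 mm high (from 82 to 118 mm). The frame turns with the key. The timer is a white box, 110 x 120 x 60 mm, fixed to the counter.
- bottle: Clear bottle, 60 mm wide, 150 mm high, standing; origin under its middle. Leave alone.
- tape: White tape roll lying flat, 90 mm across, 25 mm high; origin under its middle. Leave alone.
- cup: Grey cup, 72 mm wide, 80 mm high, standing; origin under its middle. Leave alone.
Not all that is in view belongs to the job. Of the things that look like the part that bears key, the smaller one is meant. What is shaped like the carrier_1 but blue is not meant.

How it is judged:
On the way, in this order (a step that is already met when the one before it is completed fails the run):
1. the hook arm is swung out and seated in its end detent, before any carrier hangs (value of joint boom above 0.96 rad), for 0.3 s.
2. every carrier present hangs upright by its handle bar on a double hook, let go, the arm still seated (value of joint boom above 0.96 rad and ((distance between carrier_1_bar and slot_1 below 0.014 m and angle between carrier_1's own z axis and vertical below 0.2 rad) or (distance between carrier_1_bar and slot_2 below 0.014 m and angle between carrier_1's own z axis and vertical below 0.2 rad) or (distance between carrier_1_bar and slot_3 below 0.014 m and angle between carrier_1's own z axis and vertical below 0.2 rad)) and ((distance between carrier_2_bar and slot_1 below 0.014 m and angle between carrier_2's own z axis and vertical below 0.2 rad) or (distance between carrier_2_bar and slot_2 below 0.014 m and angle between carrier_2's own z axis and vertical below 0.2 rad) or (distance between carrier_2_bar and slot_3 below 0.014 m and angle between carrier_2's own z axis and vertical below 0.2 rad)) and ((distance between carrier_3_bar and slot_1 below 0.014 m and angle between carrier_3's own z axis and vertical below 0.2 rad) or (distance between carrier_3_bar and slot_2 below 0.014 m and angle between carrier_3's own z axis and vertical below 0.2 rad) or (distance between carrier_3_bar and slot_3 below 0.014 m and angle between carrier_3's own z axis and vertical below 0.2 rad)) and contact force between the fingers and carrier_1 below 0.2 N and contact force between the fingers and carrier_2 below 0.2 N and contact force between the fingers and carrier_3 below 0.2 N), for 0.3 s.
3. then the timer key is wound to its stop (value of joint key above 5.45 rad), for 0.2 s.
At the end, for the whole second after the job is handed in: Arm joint above 0.96 rad (stop at 1.0); each carrier present has its bar middle within 14 mm of a slot point, tilted less than 0.2 rad, slower than 0.05 m/s; key above 5.45 rad (stop at 5.6); bottle, tape roll and cup within 30 mm of where they started (value of joint boom above 0.96 rad and value of joint key above 5.45 rad and ((distance between carrier_1_bar and slot_1 below 0.014 m and angle between carrier_1's own z axis and vertical below 0.2 rad) or (distance between carrier_1_bar and slot_2 below 0.014 m and angle between carrier_1's own z axis and vertical below 0.2 rad) or (distance between carrier_1_bar and slot_3 below 0.014 m and angle between carrier_1's own z axis and vertical below 0.2 rad)) and ((distance between carrier_2_bar and slot_1 below 0.014 m and angle between carrier_2's own z axis and vertical below 0.2 rad) or (distance between carrier_2_bar and slot_2 below 0.014 m and angle between carrier_2's own z axis and vertical below 0.2 rad) or (distance between carrier_2_bar and slot_3 below 0.014 m and angle between carrier_2's own z axis and vertical below 0.2 rad)) and ((distance between carrier_3_bar and slot_1 below 0.014 m and angle between carrier_3's own z axis and vertical below 0.2 rad) or (distance between carrier_3_bar and slot_2 below 0.014 m and angle between carrier_3's own z axis and vertical below 0.2 rad) or (distance between carrier_3_bar and slot_3 below 0.014 m and angle between carrier_3's own z axis and vertical below 0.2 rad)) and linear speed of each of carrier_1, carrier_2, carrier_3 below 0.05 m/s and distance of each of bottle, tape, cup from where it was at the start of the episode below 0.03 m); the robot touches nothing.
It fails at once if a bystander (bottle, tape roll or cup) is pushed more than 40 mm or knocked over (distance of any of bottle, tape, cup from where it was at the start of the episode above 0.04 m or angle between any of bottle, tape, cup's own z axis and vertical above 0.6 rad).
Of carrier_1, carrier_2, carrier_3 only 2 to 3 are there at a start; the rules pass over those that are not, and their reading is None.
At some moment in a run one of carrier_1, carrier_2, carrier_3 may be knocked a few centimetres aside while the robot is not near it.
It also fails if it takes over 210 s, if anything falls off the work surface, if the arm or the gripper's body presses on something with over 40 N, if the wrist force passes 120 N, or if a joint passes its speed limit or range.

## Robot

A 7-joint arm with a two-finger parallel gripper is mounted at the origin on the work surface. World frame = base frame: x ahead of the robot, y to its left, z up, the work surface at z = 0. Lengths are in m, angles in rad, forces in N, time in s.
With the tool pointing down it reaches from about 0.425 to 0.975 m from the base axis. Payload 16.7 kg.
Tool frame: the origin (TCP) lies at the very end of the fingers, on their centre line; the grasp point (between the pads) lies 19 mm behind it; z points along the fingers, y is the line along which they close (so a half turn about z gives the same grasp; the last joint's range is limited). The gripper opens to 85 mm and grips with 20 to 120 N. Pads are 22 mm wide; open, the fingers measure 114 mm over their backs; the gripper's body (76 mm by 85 mm) begins 54 mm behind the grasp point. The pads swing forward as they close: fully open they stand 13 mm farther back than shut.
Start: joints at [-1.28, 0.426, 0.074, 1.606, -0.034, 1.111, -0.067], TCP at [0.288, 0.61, 0.231] pointing down, gripper open.
Joint ranges: [-2.85, 2.85], [-0.5, 2.14], [-1.23, 1.37], [0.21, 2.46], [-1.02, 4.16], [0.16, 2.05], [-2.73, 2.73]. Speed limits (rad/s): [1.89, 1.89, 2.39, 2.39, 3.01, 3.01, 3.01].

## Interface

Orientations are given as a unit quaternion [x, y, z, w].
In Python, from bench import robot gives the robot as it stands.
- The arm moves only by the shell command python3 -m creep 'ROWS'. ROWS is JSON, a list of rows, each an object with "hand": the opening, from 0 (shut) to 1 (fully open); "slide": the shift along the tool's x, y, z in m, a list of three; "rot": the turn, a rotation vector about the tool's x, y, z in degrees, a list of three. In form: [{"hand": hand, "slide": [tx, ty, tz], "rot": [ax, ay, az]}, ...]. A call has exactly 5 rows; each row is the pose to reach, as a shift and turn from the pose commanded when the call began, along the tool's axes at that moment; what a row does not reach only later rows make up. A row lasts 1/8 s, in which the tool goes at most 62.5 mm and 10.7 degrees, less where a joint would pass 70% of its speed; a pose out of reach is approached as far as the arm can. A call with a gripper value outside its range is refused whole. The fingers move at their own pace and stop on an object; the grip force is fixed at half the most. Time passes only in rows, so rows that repeat a pose let the fingers close, or fill a call up. It gives the time, the measured TCP pose, the force, the opening and the grip force at its end, in the units of the state.
- robot.observe(): the state, without advancing time (a new reading comes with each control period).
- robot.grab_frame(name): name is "side" or "top"; returns (picture, depth): 384x512x3 uint8, red, green, blue; 384x512 float32, m along the optical axis (not along the pixel's ray), 0 where there is no reading.
- robot.get_calibration(name): a dict with "mtx" (3x3 intrinsics, pixels), "R" (3x3) and "t" (3): a world point X has camera coordinates R X + t. Camera axes: x right, y down, z forward; pixel columns grow to the right and rows downward; lengths in m; the calibration is good to about 2 mm. A picture is of the moment at which its call begins. get_calibration takes no time and is no camera call.
- robot.close_job(): hands the job in; it is judged then, once.
The state is a dict: "t": time; "joint_positions": joint angles; "qd": joint speeds; "tau": joint torques, N m; "eef_pos": TCP position; "eef_rot": TCP orientation; "wrist_force": force on the tool from outside, world axes, zero at the start; "torque": the same for the moment, N m; "width": finger opening in m; "grip_force": force on a finger pad.
Only numpy, scipy, OpenCV 4.12 (cv2) and the standard library are available. Lean on these libraries where they do the work, as an engineer would, in place of code of your own. Each camera call takes 0.05 s, during which the arm holds its last target. There are 200 camera calls.

## Working session

There is one attempt and no reset: what is moved stays moved. The work goes in short steps, Python scripts to look and compute and a shell command to move; the robot and the scene stay as the last step left them, time stands still between calls to the robot, and variables do not carry over. Pictures are saved under pics/ and viewed, at most 14 in all, crops included, and the job is handed in when it is done.

```bash
ls; mkdir -p pics; cat > h.py <<'E'
import numpy as np, cv2
from bench import robot
from scipy.spatial.transform import Rotation as R
def cap(n):
    im,d=robot.grab_frame(n); c=robot.get_calibration(n)
    K,Rm,t=[np.array(c[k],float) for k in("mtx","R","t")]
    v,u=np.mgrid[:384,:512]
    P=np.stack([(u-K[0,2])/K[0,0]*d,(v-K[1,2])/K[1,1]*d,d],-1)
    W=(P-t)@Rm; W[d<=0]=np.nan
    return im,d,W
def save(im,f): cv2.imwrite('pics/'+f,cv2.cvtColor(im,cv2.COLOR_RGB2BGR))
def ray(n,u,v,z):
    c=robot.get_calibration(n);K,Rm,t=[np.array(c[k],float) for k in("mtx","R","t")]
    o=-Rm.T@t; d=Rm.T@np.linalg.solve(K,[u,v,1]); return o+d*(z-o[2])/d[2]
def rel(p,yaw=None):
    "tool-frame shift to world point p (TCP); turn about tool z so tool y has heading yaw deg"
    s=robot.observe(); r=R.from_quat(s['eef_rot']); print('shift mm',np.round(r.inv().apply(np.array(p)-s['eef_pos'])*1000,1))
    M=r.as_matrix(); print('tool x',M[:,0].round(3),'y',M[:,1].round(3),'z',M[:,2].round(3),'y heading',np.degrees(np.arctan2(M[1,1],M[0,1])).round(1))
E
python3 - <<'E'
from h import *
s=robot.observe(); print(s)
for n in('top','side'):
    im,d,W=cap(n); save(im,n+'0.png'); np.save(n+'0.npy',W); c=robot.get_calibration(n); print(n,(-np.array(c['R']).T@np.array(c['t'])).round(3))
rel(s['eef_pos'])
E
```

```text
pics
{'t': 0.0, 'joint_positions': array([-1.27949388,  0.42674928,  0.07382565,  1.6066094 , -0.03412881,
        1.11077527, -0.06709725]), 'qd': array([-0.00122353, -0.00123827, -0.00142388,  0.00083662, -0.00051779,
        0.00023209, -0.00016647]), 'tau': array([-8.79694762e-04, -9.49804330e+01,  3.76014903e+00, -4.63547194e+01,
        1.89974089e-02,  9.52777656e-03,  1.71566944e-05]), 'eef_pos': array([0.28783085, 0.61011017, 0.23059725]), 'eef_rot': array([ 2.18630290e-01,  9.75807555e-01, -6.31829414e-04, -1.10687786e-04]), 'wrist_force': array([-0.11113206,  0.45965122,  0.02829409]), 'torque': array([-0.02295292,  0.03237162, -0.01813539]), 'grip_force': 0.0, 'width': 0.08529145917701393}
top [ 0.335 -0.031  1.477]
side [ 0.319 -1.021  0.878]
shift mm [-0.  -0.   0.1]
tool x [-0.904  0.427 -0.   ] y [ 0.427  0.904 -0.001] z [-0.    -0.001 -1.   ] y heading 64.7
```

View pics/top0.png

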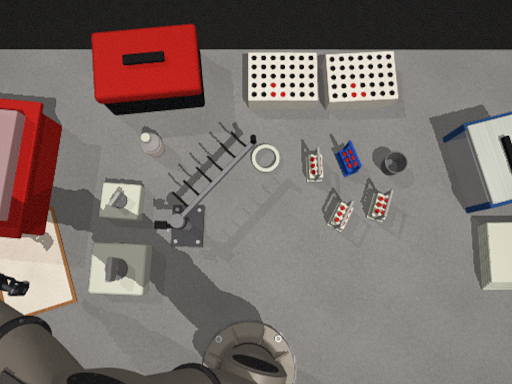

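View pics/side0.png

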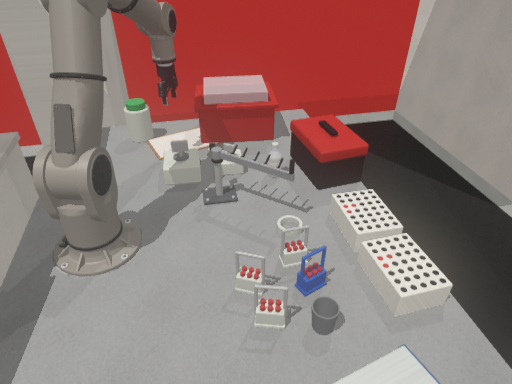

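The top view shows the hinge at about (178,222) and the grip peg at (252,140). White carriers are at (314,165), (340,214) and (380,205), with the blue decoy at (348,157). The small timer is at (120,202), the tape at (265,157), the bottle at (152,143) and the cup at (395,163).

```bash
cat >> h.py <<'E'
def bars(W,im,show=True):
    "handle bars by height band 0.125..0.15 in carrier area"
    z=W[...,2]; m=((z>.128)&(z<.15)).astype(np.uint8)
    n,l=cv2.connectedComponents(cv2.dilate(m,np.ones((2,2),np.uint8))); out=[]
    for i in range(1,n):
        k=(l==i)&(m>0)
        if k.sum()<8: continue
        p=W[k]; c=p.mean(0); e=p[:,:2]-c[:2]; u,sv,vt=np.linalg.svd(e,full_matrices=False)
        q=e@vt[0]; mid=c[:2]+vt[0]*(q.max()+q.min())/2
        vv,uu=np.nonzero(k)
        out.append((mid,np.degrees(np.arctan2(vt[0][1],vt[0][0]))%180,np.ptp(q)))
        if show and np.ptp(q)<.13: print('px',int(uu.mean()),int(vv.mean()),'n',k.sum(),'mid',mid.round(4),'z',np.percentile(p[:,2],90).round(3),'ang',out[-1][1].round(1),'len',np.ptp(q).round(3),'wid',np.ptp(e@vt[1]).round(3),'rgb',im[k].mean(0).astype(int))
    return out
E
python3 - <<'E'
from h import *
W=np.load('top0.npy'); im=cv2.imread('pics/top0.png')[...,::-1]
z=W[...,2]
print('floor',np.nanmedian(z[300:330,330:400]))
print('top');bars(W,im)
Ws=np.load('side0.npy'); ims=cv2.imread('pics/side0.png')[...,::-1]
print('side');bars(Ws,ims)
# reds
hsv=cv2.cvtColor(im.copy(),cv2.COLOR_RGB2HSV)
m=((hsv[...,1]>120)&((hsv[...,0]<10)|(hsv[...,0]>170))&(z>.055)&(z<.085)).astype(np.uint8)
m[:, :290]=0;m[:110]=0
m=cv2.dilate(m,np.ones((5,5)))
n,l,st,c=cv2.connectedComponentsWithStats(m)
for i in range(1,n):
    k=(l==i)&(hsv[...,1]>120)&(z>.05); print('caps',c[i].round(),W[k].mean(0).round(4), k.sum())
for nm,w in(('top',W),('side',Ws)):
    z=w[...,2]
    k=(z>.225)&(z<.27)&(w[...,0]>.25)&(w[...,0]<.75)&(w[...,1]<.4)
    n,l=cv2.connectedComponents(k.astype(np.uint8))
    for i in range(1,n):
        q=w[l==i]
        if len(q)>3: print(nm,'high',len(q),np.nanmean(q,0).round(4),np.ptp(q,0).round(3))
    for (u,v) in ((178,222),(252,140),(120,202),(120,268)) if nm=='top' else ((216,155),(293,165),(181,147)):
        print(u,v,w[v-2:v+3:2,u-2:u+3:2].reshape(-1,3).round(3)[[0,4,8]].tolist())
    k=(z>.2)&(z<.215)&(w[...,0]>.3)&(w[...,0]<.8)&(w[...,1]<.35)&(w[...,1]>-.1); p=w[k]; print('boomtop',len(p),p.mean(0),np.median(p,0))
    k=(z>.108)&(z<.125)&(w[...,0]>.25)&(w[...,0]<.6)&(w[...,1]<.6)&(w[...,1]>.2); p=w[k]; 
    n,l=cv2.connectedComponents(k.astype(np.uint8))
    for i in range(1,n):
        q=w[l==i]
        if len(q)>6: print('key',len(q),q.mean(0).round(4),(q.min(0)+q.max(0))/2,np.ptp(q,0).round(3))
E
```

```text
floor 0.0002906114743598538
top
px 145 137 n 57 mid [0.687  0.2981] z 0.15 ang 26.8 len 0.029 wid 0.026 rgb [195 193 177]
px 354 153 n 98 mid [ 0.6376 -0.3175] z 0.143 ang 21.1 len 0.084 wid 0.011 rgb [ 45  75 154]
px 318 159 n 98 mid [ 0.6175 -0.2104] z 0.143 ang 2.3 len 0.084 wid 0.01 rgb [155 149 143]
px 387 202 n 102 mid [ 0.4908 -0.4108] z 0.143 ang 162.3 len 0.084 wid 0.01 rgb [153 142 137]
px 346 212 n 98 mid [ 0.4618 -0.2882] z 0.144 ang 152.6 len 0.083 wid 0.01 rgb [155 150 144]
px 113 268 n 58 mid [0.3054 0.3788] z 0.146 ang 177.5 len 0.065 wid 0.004 rgb [84 82 79]
px 254 350 n 45 mid [ 0.0782 -0.0235] z 0.147 ang 74.3 len 0.086 wid 0.009 rgb [74 69 63]
side
px 2 48 n 18 mid [-0.8892  2.176 ] z 0.147 ang 108.3 len 0.044 wid 0.035 rgb [168  58  54]
px 137 115 n 106 mid [0.1259 0.7337] z 0.147 ang 7.8 len 0.119 wid 0.067 rgb [157 155 146]
px 179 146 n 74 mid [0.3037 0.3799] z 0.147 ang 177.0 len 0.066 wid 0.013 rgb [131 128 124]
px 274 146 n 28 mid [0.6829 0.2876] z 0.149 ang 163.7 len 0.021 wid 0.015 rgb [168 167 160]
px 217 167 n 38 mid [0.4344 0.1801] z 0.147 ang 169.0 len
[... 1062 characters left out ...]
 0.3915 0.1163] [0.50978233 0.39174944 0.11648094] [0.041 0.033 0.016]
key 26 [0.3079 0.3787 0.119 ] [0.30804436 0.37843786 0.11694287] [0.059 0.004 0.015]
side high 51 [ 0.6553 -0.0229  0.2451] [0.017 0.018 0.035]
216 155 [[0.426, 0.173, 0.206], [0.432, 0.171, 0.198], [0.439, 0.171, 0.188]]
293 165 [[0.654, -0.021, 0.248], [0.66, -0.026, 0.242], [0.793, 0.333, 0.001]]
181 147 [[0.304, 0.382, 0.143], [0.311, 0.375, 0.136], [0.318, 0.38, 0.124]]
boomtop 480 [0.53630323 0.10277718 0.20724095] [0.53896397 0.10231814 0.20793815]
key 41 [0.5083 0.3889 0.1159] [0.50906377 0.38781495 0.11589509] [0.044 0.038 0.015]
key 38 [0.3019 0.3798 0.1194] [0.30311075 0.38102302 0.11705169] [0.061 0.015 0.016]
```

```bash
python3 - <<'E'
from h import *
im=cv2.imread('pics/top0.png'); cv2.imwrite('pics/c.png',np.hstack([cv2.resize(im[110:290,80:280],None,fx=4,fy=3.2,interpolation=cv2.INTER_CUBIC)]))
E
```

```text
(no output)
```

View pics/c.png

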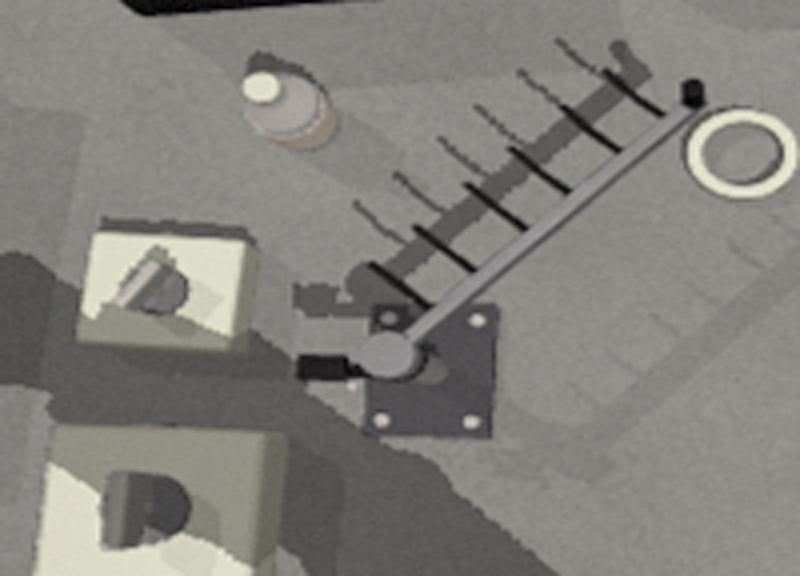

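The crop shows the arm pointing at about -42° with its hooks on the far-left side. The smaller timer's key is at about (0.509, 0.390). The hinge-to-peg distance measures 302 mm against 305 mm given, and the bar heights come out right.

```bash
python3 - <<'E'
from h import *
rel([.682,.011,.30])
E
```

```text
shift mm [-612.1 -373.8  -68.8]
tool x [-0.904  0.427 -0.   ] y [ 0.427  0.904 -0.001] z [-0.    -0.001 -1.   ] y heading 64.7
```

```bash
python3 -m creep '[{"hand":0,"slide":[0,0,-0.05],"rot":[0,0,0]},{"hand":0,"slide":[-0.04,-0.025,-0.07],"rot":[0,0,0]},{"hand":0,"slide":[-0.09,-0.055,-0.07],"rot":[0,0,0]},{"hand":0,"slide":[-0.14,-0.085,-0.07],"rot":[0,0,0]},{"hand":0,"slide":[-0.19,-0.115,-0.07],"rot":[0,0,0]}]'
python3 -m creep '[{"hand":0,"slide":[-0.05,-0.03,0],"rot":[0,0,0]},{"hand":0,"slide":[-0.10,-0.06,0],"rot":[0,0,0]},{"hand":0,"slide":[-0.15,-0.09,0],"rot":[0,0,0]},{"hand":0,"slide":[-0.20,-0.12,0],"rot":[0,0,0]},{"hand":0,"slide":[-0.25,-0.15,0],"rot":[0,0,0]}]'
python3 -m creep '[{"hand":0,"slide":[-0.05,-0.03,0],"rot":[0,0,0]},{"hand":0,"slide":[-0.10,-0.06,0],"rot":[0,0,0]},{"hand":0,"slide":[-0.15,-0.09,0],"rot":[0,0,6]},{"hand":0,"slide":[-0.172,-0.109,0],"rot":[0,0,16]},{"hand":0,"slide":[-0.172,-0.109,0],"rot":[0,0,16]}]'
python3 - <<'E'
from h import *
rel([.682,.011,.225]); print(robot.observe()['joint_positions'].round(2))
im,d,W=cap('top'); save(im,'t1.png')
E
```

```text
t: 0.72
eef_pos: [0.4115, 0.4235, 0.3012]
eef_rot: [0.219, 0.976, -0.0, -0.0]
wrist_force: [0.6, 0.3, 0.8]
width: -0.0
grip_force: 0.0
t: 1.35
eef_pos: [0.5735, 0.1813, 0.3012]
eef_rot: [0.219, 0.976, -0.0, -0.0]
wrist_force: [0.2, 0.5, 0.3]
width: 0.0002
grip_force: 0.0
t: 1.98
eef_pos: [0.6822, 0.0081, 0.3006]
eef_rot: [0.355, 0.935, -0.001, -0.0]
wrist_force: [0.2, 1.5, 0.5]
width: 0.0001
grip_force: 0.0
shift mm [ 2.1  2.2 75.6]
tool x [-0.748  0.664 -0.   ] y [ 0.664  0.748 -0.002] z [-0.001 -0.002 -1.   ] y heading 48.4
[-0.43  0.42  0.46  1.52 -0.19  1.25  0.9 ]
```

View pics/t1.png

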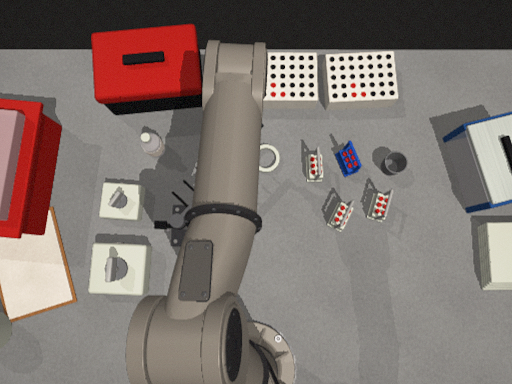

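The arm covers the stand in this view and the carriers and bystanders are undisturbed. The tool is just beyond the peg, so I'll lower it and start pushing.

```bash
python3 -m creep '[{"hand":0,"slide":[0,0,0.04],"rot":[0,0,0]},{"hand":0,"slide":[0.002,0.002,0.075],"rot":[0,0,0]},{"hand":0,"slide":[0.002,0.002,0.075],"rot":[0,0,0]},{"hand":0,"slide":[0.002,-0.008,0.075],"rot":[0,0,0]},{"hand":0,"slide":[0.002,-0.015,0.075],"rot":[0,0,0]}]'
python3 -m creep '[{"hand":0,"slide":[-0.001,-0.015,0],"rot":[0,0,3]},{"hand":0,"slide":[-0.001,-0.030,0],"rot":[0,0,6]},{"hand":0,"slide":[0,-0.048,0],"rot":[0,0,9]},{"hand":0,"slide":[0.0015,-0.061,0],"rot":[0,0,11.5]},{"hand":0,"slide":[0.0035,-0.076,0],"rot":[0,0,14.5]}]'
python3 - <<'E'
from h import *
print(robot.observe()['joint_positions'].round(2))
im,d,W=cap('side'); save(im[80:280,130:390],'s2.png')
z=W[...,2];k=(z>.2)&(z<.215)&(W[...,0]>.3)&(W[...,0]<.8)&(W[...,1]<.35)&(W[...,1]>-.2);print(k.sum())
E
```

```text
t: 2.65
eef_pos: [0.6706, 0.0003, 0.2281]
eef_rot: [0.352, 0.936, 0.0, 0.001]
wrist_force: [-0.5, -0.6, 0.0]
width: 0.0003
grip_force: 0.0
t: 3.28
eef_pos: [0.617, -0.0542, 0.2263]
eef_rot: [0.469, 0.883, 0.0, -0.0]
wrist_force: [0.3, -0.2, 0.2]
width: 0.0
grip_force: 0.2
[-0.42  0.37  0.52  1.76 -0.21  1.06  0.77]
471
```

View pics/s2.png

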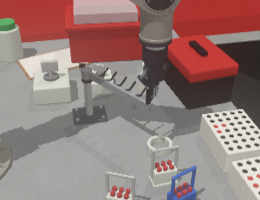

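The arm is following the closed fingers, with its free end at about crop (150,100). I'll carry on round the arc.

```bash
python3 -m creep '[{"hand":0,"slide":[-0.001,-0.020,0],"rot":[0,0,4]},{"hand":0,"slide":[-0.0005,-0.042,0],"rot":[0,0,8]},{"hand":0,"slide":[0.0015,-0.061,0],"rot":[0,0,11.5]},{"hand":0,"slide":[0.005,-0.082,0],"rot":[0,0,15.5]},{"hand":0,"slide":[0.0083,-0.097,0],"rot":[0,0,18.3]}]'
python3 -m creep '[{"hand":0,"slide":[-0.001,-0.020,0],"rot":[0,0,4]},{"hand":0,"slide":[-0.0005,-0.042,0],"rot":[0,0,8]},{"hand":0,"slide":[0.0015,-0.061,0],"rot":[0,0,11.5]},{"hand":0,"slide":[0.0015,-0.061,0],"rot":[0,0,11.5]},{"hand":0,"slide":[0.0015,-0.061,0],"rot":[0,0,11.5]}]'
python3 - <<'E'
from h import *
im,d,W=cap('side'); save(im[80:320,100:400],'s3.png')
print(robot.observe()['joint_positions'].round(2)); rel([.4,-.12,.225])
for nm in('side','top'):
    if nm=='top': im,d,W=cap('top')
    z=W[...,2]
    k=(z>.2)&(z<.213)&(W[...,0]>.3)&(W[...,0]<.7)&(W[...,1]<.35)&(W[...,1]>-.2)
    n,l,st,c=cv2.connectedComponentsWithStats(k.astype(np.uint8))
    i=1+np.argmax(st[1:,4]); p=W[l==i];c=p.mean(0); vt=np.linalg.svd(p[:,:2]-c[:2],full_matrices=False)[2][0]
    print(nm,len(p),c,np.degrees(np.arctan2(vt[1],vt[0])))
E
```

```text
t: 3.95
eef_pos: [0.5322, -0.1017, 0.2264]
eef_rot: [0.603, 0.798, 0.0, 0.0]
wrist_force: [1.2, 0.7, 1.2]
width: 0.0004
grip_force: 0.7
t: 4.58
eef_pos: [0.4745, -0.1165, 0.2265]
eef_rot: [0.679, 0.734, 0.0, 0.0]
wrist_force: [0.6, -0.8, 0.2]
width: 0.0001
grip_force: 0.0
[-0.5   0.13  0.67  2.05 -0.1   0.99  0.3 ]
shift mm [  2.4 -74.6   1.4]
tool x [-0.079  0.997 -0.   ] y [0.997 0.079 0.   ] z [ 0. -0. -1.] y heading 4.5
side 166 [0.43255941 0.0809559  0.20807585] -91.76916471446766
top 533 [0.43460164 0.08894692 0.20764131] -91.61971283143524
```

View pics/s3.png

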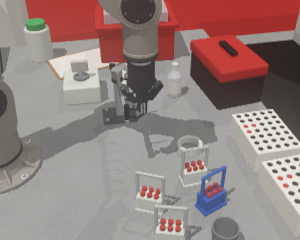

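The hook arm is now at about -91.7°, close to its detent. I'll push on to the stop.

```bash
python3 -m creep '[{"hand":0,"slide":[-0.0005,-0.010,0],"rot":[0,0,2]},{"hand":0,"slide":[-0.001,-0.020,0],"rot":[0,0,4]},{"hand":0,"slide":[-0.001,-0.030,0],"rot":[0,0,5]},{"hand":0,"slide":[-0.001,-0.036,0],"rot":[0,0,6]},{"hand":0,"slide":[-0.001,-0.040,0],"rot":[0,0,7]}]'
cat >> h.py <<'E'
def boom(n='top'):
    im,d,W=cap(n); z=W[...,2]
    k=(z>.204)&(z<.213)&(W[...,0]>.3)&(W[...,0]<.7)&(W[...,1]<.35)&(W[...,1]>-.2)
    k=cv2.morphologyEx(k.astype(np.uint8),cv2.MORPH_OPEN,np.ones((3,3),np.uint8))
    n_,l,st,c=cv2.connectedComponentsWithStats(k)
    i=1+np.argmax(st[1:,4]); p=W[l==i]; 
    f=cv2.fitLine(p[:,:2].astype(np.float32),cv2.DIST_HUBER,0,.01,.01).ravel()
    print(n,len(p),f.round(4),'ang',np.degrees(np.arctan2(f[1],f[0])).round(2),p.min(0).round(3),p.max(0).round(3))
    return im,d,W
E
python3 - <<'E'
from h import *
boom();W=np.load('top0.npy');z=W[...,2]
k=(z>.204)&(z<.213)&(W[...,0]>.3)&(W[...,0]<.7)&(W[...,1]<.35)&(W[...,1]>-.2)
k=cv2.morphologyEx(k.astype(np.uint8),cv2.MORPH_OPEN,np.ones((3,3),np.uint8))
p=W[k>0];f=cv2.fitLine(p[:,:2].astype(np.float32),cv2.DIST_HUBER,0,.01,.01).ravel();print(f,np.degrees(np.arctan2(f[1],f[0])))
E
```

```text
t: 5.3
eef_pos: [0.4459, -0.1206, 0.2301]
eef_rot: [0.722, 0.692, 0.008, 0.01]
wrist_force: [94.2, -2.9, -49.8]
width: -0.0003
grip_force: 45.3
top 82 [ 0.0148  0.9999  0.4301 -0.0034] ang 89.15 [ 0.424 -0.04   0.204] [0.436 0.012 0.213]
[ 0.7309811  -0.6823977   0.5560031   0.07893492] -43.031292
```

```bash
python3 -m creep '[{"hand":0,"slide":[0,0.03,0],"rot":[0,0,0]},{"hand":0,"slide":[0,0.06,0],"rot":[0,0,0]},{"hand":0,"slide":[0,0.10,-0.03],"rot":[0,0,0]},{"hand":0,"slide":[0,0.14,-0.08],"rot":[0,0,0]},{"hand":0.6,"slide":[0,0.18,-0.08],"rot":[0,0,0]}]'
python3 - <<'E'
from h import *
im,d,W=boom(); save(im,'t4.png'); bars(W,im); print(robot.observe()['joint_positions'].round(2)); rel([.461,-.2895,.25])
z=W[...,2]; k=(z>.225)&(z<.262)&(W[...,0]<.5)&(W[...,0]>.35)&(W[...,1]<-.06)&(W[...,1]>-.2); p=W[k]; print('peg',len(p),p.mean(0),np.ptp(p,0))
boom('side')
E
```

```text
t: 5.98
eef_pos: [0.6167, -0.1291, 0.3097]
eef_rot: [0.722, 0.692, 0.002, 0.002]
wrist_force: [-0.5, -0.3, -0.3]
width: 0.0171
grip_force: 0.0
top 63 [0.003  1.     0.4361 0.1453] ang 89.83 [0.43  0.126 0.204] [0.439 0.17  0.213]
px 145 137 n 46 mid [0.6867 0.2989] z 0.149 ang 44.1 len 0.026 wid 0.025 rgb [201 200 184]
px 354 153 n 97 mid [ 0.6377 -0.3171] z 0.144 ang 21.2 len 0.084 wid 0.01 rgb [ 48  80 162]
px 387 202 n 105 mid [ 0.4902 -0.4106] z 0.144 ang 161.9 len 0.083 wid 0.011 rgb [158 147 141]
px 346 212 n 95 mid [ 0.4622 -0.2885] z 0.144 ang 152.5 len 0.083 wid 0.011 rgb [154 149 143]
px 113 268 n 54 mid [0.3054 0.3787] z 0.147 ang 177.7 len 0.065 wid 0.004 rgb [105 102  98]
px 271 362 n 14 mid [ 0.0443 -0.0707] z 0.149 ang 32.3 len 0.043 wid 0.003 rgb [78 73 66]
[-0.42  0.35  0.69  1.65 -0.23  1.22  0.28]
shift mm [-168.1 -152.5   56.8]
tool x [ 0.041  0.999 -0.001] y [ 0.999 -0.041  0.003] z [ 0.003 -0.001 -1.   ] y heading -2.3<stdin>:3: RuntimeWarning: Mean of empty slice.
  ret = um.true_divide(
Traceback (most recent call last):
ValueError: zero-size array to reduction operation maximum which has no identity
```

View pics/t4.png

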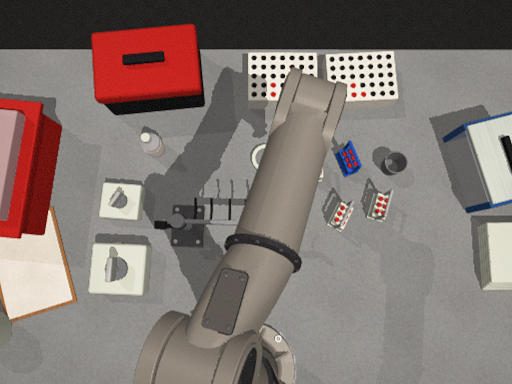

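The hook arm lies horizontal in the image, pointing right from (178,222), and it's out. Carrier at (346,212) goes first.

```bash
python3 -m creep '[{"hand":1,"slide":[-0.03,-0.03,0],"rot":[0,0,-10]},{"hand":1,"slide":[-0.07,-0.06,0],"rot":[0,0,-20]},{"hand":1,"slide":[-0.11,-0.10,0],"rot":[0,0,-30]},{"hand":1,"slide":[-0.14,-0.13,0],"rot":[0,0,-40]},{"hand":1,"slide":[-0.168,-0.152,0],"rot":[0,0,-50]}]'
python3 -m creep '[{"hand":0.6,"slide":[0,0,0],"rot":[0,0,-10]},{"hand":0.6,"slide":[0,0,0.02],"rot":[0,0,-14.8]},{"hand":0.6,"slide":[0,0,0.05],"rot":[0,0,-14.8]},{"hand":0.6,"slide":[0,0,0.07],"rot":[0,0,-14.8]},{"hand":0.6,"slide":[0,0,0.07],"rot":[0,0,-14.8]}]'
python3 - <<'E'
from h import *
im,d,W=boom();  print(robot.observe()['joint_positions'].round(2),robot.observe()['width']); rel([.462,-.2888,.125])
bars(W,im)
z=W[...,2]; k=(z>.225)&(z<.262)&(W[...,0]<.5)&(W[...,0]>.35)&(W[...,1]<-.06)&(W[...,1]>-.2); p=W[k]; print('peg',len(p),p.mean(0) if len(p) else 0)
boom('side')
E
```

```text
t: 6.65
eef_pos: [0.4531, -0.2909, 0.3063]
eef_rot: [0.36, 0.933, 0.0, 0.0]
wrist_force: [1.5, -0.7, 0.8]
width: 0.0857
grip_force: 0.0
t: 7.28
eef_pos: [0.4539, -0.2896, 0.2351]
eef_rot: [0.24, 0.971, -0.0, -0.001]
wrist_force: [-0.3, 0.2, 0.3]
width: 0.0515
grip_force: 0.0
top 73 [0.0332 0.9994 0.433  0.0701] ang 88.1 [0.427 0.047 0.204] [0.439 0.099 0.213]
[-0.07  0.22  0.61  1.93 -0.15  1.03  1.69] 0.05114601044013277
shift mm [ -6.3   4.6 111.2]
tool x [-0.885  0.466  0.001] y [ 0.466  0.885 -0.001] z [-0.001 -0.    -1.   ] y heading 62.3
px 145 137 n 56 mid [0.6872 0.299 ] z 0.15 ang 46.9 len 0.026 wid 0.025 rgb [199 198 183]
px 354 153 n 97 mid [ 0.6376 -0.3175] z 0.144 ang 21.3 len 0.084 wid 0.011 rgb [ 47  80 161]
px 318 159 n 98 mid [ 0.6176 -0.2104] z 0.144 ang 2.3 len 0.085 wid 0.01 rgb [116 111 107]
px 340 222 n 16 mid [ 0.4338 -0.2718] z 0.144 ang 152.4 len 0.018 wid 0.006 rgb [146 141 134]
px 113 268 n 58 mid [0.3055 0.3789] z 0.148 ang 176.7 len 0.064 wid 0.004 rgb [104 101  98]
px 250 348 n 31 mid [ 0.0823 -0.0101] z 0.146 ang 82.6 len 0.054 wid 0.005 rgb [78 73 66]
peg 32 [ 0.42638182 -0.11240534  0.25364186]
side 60 [0.0366 0.9993 0.4295 0.0115] ang 87.9 [ 0.423 -0.035  0.205] [0.436 0.059 0.213]
```

```bash
python3 -m creep '[{"hand":0.6,"slide":[-0.003,0.003,0.04],"rot":[0,0,0]},{"hand":0.6,"slide":[-0.006,0.005,0.08],"rot":[0,0,0]},{"hand":0.6,"slide":[-0.006,0.005,0.111],"rot":[0,0,0]},{"hand":0,"slide":[-0.006,0.005,0.111],"rot":[0,0,0]},{"hand":0,"slide":[-0.006,0.005,0.111],"rot":[0,0,0]}]'
python3 -m creep '[{"hand":0,"slide":[0,0,0],"rot":[0,0,0]},{"hand":0,"slide":[0,0,0],"rot":[0,0,0]},{"hand":0,"slide":[0,0,-0.01],"rot":[0,0,0]},{"hand":0,"slide":[0,0,-0.03],"rot":[0,0,0]},{"hand":0,"slide":[0,0,-0.05],"rot":[0,0,0]}]'
python3 - <<'E'
from h import *
im,d,W=cap('side'); save(im[150:350,180:380],'s5.png')
rel([.58,.1187,.226]);print(robot.observe()['wrist_force'],robot.observe()['width'])
E
```

```text
t: 8.0
eef_pos: [0.4629, -0.2889, 0.127]
eef_rot: [0.24, 0.971, -0.0, 0.001]
wrist_force: [-0.8, 0.8, 1.0]
width: 0.0155
grip_force: 0.0
t: 8.62
eef_pos: [0.4622, -0.2883, 0.1769]
eef_rot: [0.24, 0.971, 0.0, 0.0]
wrist_force: [0.4, -0.7, -2.6]
width: 0.0074
grip_force: 58.6
shift mm [ 86.5 415.3 -46.7]
tool x [-0.885  0.466 -0.004] y [0.466 0.885 0.001] z [ 0.003 -0.001 -1.   ] y heading 62.2
[ 2.54271894 -1.60844509  0.97382547] 0.007261523711121771
```

View pics/s5.png

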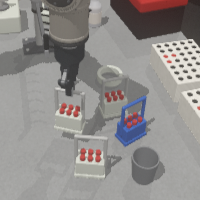

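The carrier is lifted cleanly at about crop (70,110) and the others haven't moved. Now I'll carry it to hook 1, going round the prong tips.

```bash
python3 -m creep '[{"hand":0,"slide":[0,0,-0.04],"rot":[0,0,0]},{"hand":0,"slide":[0,0,-0.09],"rot":[0,0,0]},{"hand":0,"slide":[-0.02,0.01,-0.13],"rot":[0,0,5]},{"hand":0,"slide":[-0.06,0.03,-0.135],"rot":[0,0,10]},{"hand":0,"slide":[-0.10,0.06,-0.135],"rot":[0,0,15]}]'
python3 - <<'E'
from h import *
rel([.60,.1187,.31])
E
```

```text
t: 9.3
eef_pos: [0.5797, -0.2823, 0.3122]
eef_rot: [0.366, 0.93, 0.0, 0.001]
wrist_force: [0.4, 0.2, -2.1]
width: 0.0071
grip_force: 59.1
shift mm [258.6 307.2   2.1]
tool x [-0.732  0.682 -0.002] y [0.682 0.732 0.002] z [ 0.003 -0.    -1.   ] y heading 47.0
```

```bash
python3 -m creep '[{"hand":0,"slide":[0.022,0.026,0],"rot":[0,0,8]},{"hand":0,"slide":[0.05,0.06,0],"rot":[0,0,18]},{"hand":0,"slide":[0.08,0.095,0],"rot":[0,0,28]},{"hand":0,"slide":[0.11,0.13,0],"rot":[0,0,38]},{"hand":0,"slide":[0.14,0.166,0],"rot":[0,0,49]}]'
python3 - <<'E'
from h import *
rel([.59,.1187,.31])
im,d,W=boom()
z=W[...,2]
k=(z>.19)&(z<.225)&(W[...,0]>.455)&(W[...,0]<.52)&(W[...,1]<.18)&(W[...,1]>-.13)
n,l,st,c=cv2.connectedComponentsWithStats(k.astype(np.uint8))
for i in range(1,n):
    p=W[l==i]
    if len(p)>3: print('prong',len(p),p.mean(0).round(4),p[:,0].max().round(3))
z=W[...,2]; k=(z>.225)&(z<.262)&(W[...,0]<.5)&(W[...,0]>.35)&(W[...,1]<-.06)&(W[...,1]>-.2); p=W[k]; print('peg',len(p),p.mean(0) if len(p) else 0)
E
```

```text
t: 9.93
eef_pos: [0.5882, -0.0635, 0.3108]
eef_rot: [0.718, 0.696, 0.0, 0.0]
wrist_force: [1.6, 0.0, -2.3]
width: 0.0076
grip_force: 59.0
shift mm [182.2  -4.    0.9]
tool x [0.032 0.999 0.   ] y [ 0.999 -0.032  0.001] z [ 0.001  0.    -1.   ] y heading -1.8
top 32 [0.0942 0.9956 0.4357 0.1255] ang 84.59 [0.43  0.112 0.206] [0.439 0.135 0.212]
prong 48 [0.4779 0.1417 0.2011] 0.499
prong 42 [0.478  0.0977 0.2015] 0.498
peg 30 [ 0.42605663 -0.11257842  0.25466993]
```

```bash
python3 -m creep '[{"hand":0,"slide":[0.05,0,0],"rot":[0,0,0]},{"hand":0,"slide":[0.10,0,0],"rot":[0,0,0]},{"hand":0,"slide":[0.15,0,0.03],"rot":[0,0,0]},{"hand":0,"slide":[0.179,-0.005,0.06],"rot":[0,0,0]},{"hand":0,"slide":[0.183,-0.01,0.085],"rot":[0,0,0]}]'
python3 -m creep '[{"hand":0,"slide":[0,-0.02,0],"rot":[0,0,0]},{"hand":0,"slide":[0,-0.04,0],"rot":[0,0,0]},{"hand":0,"slide":[0,-0.055,0],"rot":[0,0,0]},{"hand":0,"slide":[0,-0.055,0],"rot":[0,0,0]},{"hand":0,"slide":[0,-0.055,0],"rot":[0,0,0]}]'
python3 - <<'E'
from h import *
im,d,W=cap('side'); save(im[120:270,150:350],'s6.png')
rel([.4715,.1195,.226])
E
```

```text
t: 10.6
eef_pos: [0.5826, 0.1211, 0.2243]
eef_rot: [0.715, 0.7, -0.0, -0.0]
wrist_force: [0.9, -0.8, -2.7]
width: 0.0077
grip_force: 59.0
t: 11.22
eef_pos: [0.5288, 0.1199, 0.2257]
eef_rot: [0.716, 0.698, 0.0, 0.0]
wrist_force: [0.7, 0.7, -1.9]
width: 0.0073
grip_force: 59.0
shift mm [ -1.7 -57.3  -0.5]
tool x [0.026 1.    0.   ] y [ 1.    -0.026  0.001] z [ 0.001  0.    -1.   ] y heading -1.5
```

View pics/s6.png

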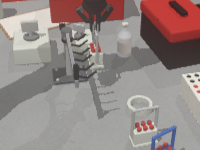

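The carrier hangs beyond the prong tips at about crop (97,50). I'll slide it in and lower it.

```bash
python3 -m creep '[{"hand":0,"slide":[-0.001,-0.015,0],"rot":[0,0,0]},{"hand":0,"slide":[-0.002,-0.03,0],"rot":[0,0,0]},{"hand":0,"slide":[-0.002,-0.045,0],"rot":[0,0,0]},{"hand":0,"slide":[-0.002,-0.057,0],"rot":[0,0,0]},{"hand":0,"slide":[-0.002,-0.057,0],"rot":[0,0,0]}]'
python3 -m creep '[{"hand":0,"slide":[0,0,0.010],"rot":[0,0,0]},{"hand":0,"slide":[0,0,0.020],"rot":[0,0,0]},{"hand":0,"slide":[0,0,0.028],"rot":[0,0,0]},{"hand":0,"slide":[0,0,0.033],"rot":[0,0,0]},{"hand":0,"slide":[0,0,0.036],"rot":[0,0,0]}]'
python3 -c "
from h import *
rel([.4715,.1195,.1895]);print(robot.observe()['wrist_force'])
im,d,W=boom();z=W[...,2];k=(z>.225)&(z<.262)&(W[...,0]<.5)&(W[...,0]>.35)&(W[...,1]<-.06)&(W[...,1]>-.2); p=W[k]; print('peg',len(p),p.mean(0) if len(p) else 0)"
```

```text
t: 11.9
eef_pos: [0.4704, 0.1195, 0.2255]
eef_rot: [0.716, 0.698, 0.0, -0.0]
wrist_force: [0.5, 0.6, -3.1]
width: 0.0073
grip_force: 59.0
t: 12.52
eef_pos: [0.4726, 0.1197, 0.1908]
eef_rot: [0.716, 0.698, 0.001, -0.0]
wrist_force: [-12.3, -0.1, 59.1]
width: 0.0075
grip_force: 65.9
shift mm [-0.2 -1.1  1.3]
tool x [0.026 1.    0.002] y [ 1.    -0.026  0.002] z [ 0.002  0.002 -1.   ] y heading -1.5
[-12.26311264  -0.12186126  59.11751037]
top 71 [ 0.0051 -1.      0.4357  0.0247] ang -89.71 [0.43  0.006 0.204] [0.439 0.058 0.213]
peg 31 [ 0.43249706 -0.1127461   0.25410661]
```

Bottomed in the V at 59 N, so I'll ease up and release.

```bash
python3 -m creep '[{"hand":0,"slide":[0,0,-0.002],"rot":[0,0,0]},{"hand":0.15,"slide":[0,0,-0.002],"rot":[0,0,0]},{"hand":0.22,"slide":[0,0,-0.002],"rot":[0,0,0]},{"hand":0.22,"slide":[0,0,-0.002],"rot":[0,0,0]},{"hand":0.22,"slide":[0,0,-0.002],"rot":[0,0,0]}]'
python3 -c "
from h import *
print(robot.observe()['wrist_force'])
im,d,W=boom();z=W[...,2];k=(z>.225)&(z<.262)&(W[...,0]<.5)&(W[...,0]>.35)&(W[...,1]<-.06)&(W[...,1]>-.2); p=W[k]; print('peg',len(p),p.mean(0) if len(p) else 0)"
```

```text
t: 13.2
eef_pos: [0.4712, 0.1191, 0.1912]
eef_rot: [0.716, 0.698, -0.0, 0.0]
wrist_force: [-0.4, 0.2, -0.5]
width: 0.0188
grip_force: 0.0
[-0.36671702  0.17769079 -0.46000406]
top 65 [0.0379 0.9993 0.4359 0.0352] ang 87.83 [0.43  0.017 0.204] [0.442 0.053 0.213]
peg 34 [ 0.43407926 -0.11276514  0.25346385]
```

```bash
python3 -m creep '[{"hand":0.22,"slide":[0,0,-0.02],"rot":[0,0,0]},{"hand":0.22,"slide":[0,0,-0.05],"rot":[0,0,0]},{"hand":0.22,"slide":[0,0,-0.10],"rot":[0,0,0]},{"hand":0.22,"slide":[0,0.05,-0.12],"rot":[0,0,0]},{"hand":0.6,"slide":[-0.05,0.10,-0.12],"rot":[0,0,0]}]'
python3 -c "
from h import *
im,d,W=boom();z=W[...,2];k=(z>.225)&(z<.262)&(W[...,0]<.5)&(W[...,0]>.35)&(W[...,1]<-.06)&(W[...,1]>-.2); p=W[k]; print('peg',len(p),p.mean(0) if len(p) else 0)
bars(W,im)
im,d,W=cap('side');save(im[100:320,150:420],'s7.png')
k=(W[...,2]>.195)&(W[...,2]<.21)&(W[...,0]>.44)&(W[...,0]<.51)&(W[...,1]>.05)&(W[...,1]<.2);p=W[k];print('bar1',len(p),p.mean(0),p.min(0),p.max(0))
print(robot.observe()['joint_positions'].round(2)); rel([.4902,-.4115,.30])
"
```

```text
t: 13.88
eef_pos: [0.5664, 0.0758, 0.3132]
eef_rot: [0.714, 0.7, 0.002, 0.0]
wrist_force: [0.4, 0.5, -0.6]
width: 0.0357
grip_force: 0.0
top 87 [ 0.012  -0.9999  0.4352 -0.0716] ang -89.31 [ 0.43  -0.103  0.205] [ 0.441 -0.046  0.213]
peg 31 [ 0.43399104 -0.11290849  0.25454336]
px 184 94 n 46 mid [0.8184 0.1848] z 0.148 ang 98.5 len 0.1 wid 0.017 rgb [79 11  9]
px 145 137 n 55 mid [0.6874 0.2981] z 0.15 ang 31.2 len 0.028 wid 0.025 rgb [194 193 176]
px 354 153 n 98 mid [ 0.6376 -0.3174] z 0.144 ang 21.7 len 0.084 wid 0.011 rgb [ 45  76 153]
px 318 159 n 99 mid [ 0.6168 -0.2103] z 0.144 ang 2.3 len 0.083 wid 0.011 rgb [154 148 143]
px 387 202 n 103 mid [ 0.4906 -0.4107] z 0.144 ang 162.2 len 0.083 wid 0.011 rgb [152 141 136]
px 112 268 n 59 mid [0.3057 0.3785] z 0.149 ang 177.6 len 0.064 wid 0.004 rgb [100  97  93]
px 231 352 n 19 mid [0.0715 0.0438] z 0.147 ang 121.7 len 0.043 wid 0.003 rgb [69 65 58]
px 265 356 n 32 mid [ 0.0614 -0.0533] z 0.148 ang 50.3 len 0.088 wid 0.008 rgb [73 68 62]
bar1 111 [0.46411962 0.1211988  0.20297083] [0.4400889  0.05000157 0.19509718] [0.49383695 0.18557911 0.20999763]
[-0.88  0.23  0.78  1.78 -0.17  1.2  -0.08]
shift mm [-481.2  -62.    12.8]
tool x [ 0.031  1.    -0.003] y [ 1.    -0.031  0.002] z [ 0.002 -0.003 -1.   ] y heading -1.8
```

View pics/s7.png

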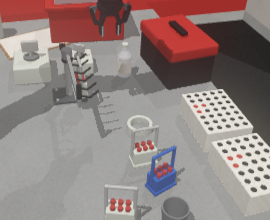

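The carrier hangs on hook 1 at about crop (85,70). The peg came back 8 mm though, so I'll measure the hung bar and the prongs before the next one.

```bash
python3 -c "
from h import *
im,d,W=cap('top');z=W[...,2]
k=(z>.196)&(z<.225)&(W[...,0]>.45)&(W[...,0]<.52)&(W[...,1]<.19)&(W[...,1]>-.13)
n,l,st,c=cv2.connectedComponentsWithStats(k.astype(np.uint8))
for i in range(1,n):
    p=W[l==i]
    if len(p)>3: print('prong',len(p),p.mean(0).round(4),p.min(0).round(3),p.max(0).round(3))
for y in (.09,.1,.11,.12,.13,.14,.15):
    q=(abs(W[...,1]-y)<.004)&(z>.19)&(W[...,0]>.42)&(W[...,0]<.52); p=W[q]; print(y,np.sort(p[:,0]).round(3).tolist(), p[np.argsort(p[:,0]),2].round(3).tolist())
"
```

```text
prong 39 [0.4757 0.0046 0.202 ] [0.45  0.001 0.196] [0.499 0.006 0.211]
prong 26 [ 0.488  -0.046   0.2066] [ 0.475 -0.049  0.197] [ 0.498 -0.043  0.217]
prong 31 [ 0.4859 -0.0902  0.2048] [ 0.469 -0.094  0.196] [ 0.498 -0.087  0.22 ]
prong 8 [ 0.4555 -0.0457  0.1986] [ 0.452 -0.049  0.196] [ 0.461 -0.043  0.202]
prong 8 [ 0.4563 -0.09    0.199 ] [ 0.453 -0.093  0.196] [ 0.461 -0.087  0.201]
0.09 [0.421, 0.421, 0.421, 0.421, 0.422, 0.422, 0.423, 0.423, 0.423, 0.424, 0.424, 0.424, 0.424, 0.426, 0.426, 0.426, 0.427, 0.427, 0.427, 0.428, 0.428, 0.429, 0.429, 0.43, 0.43, 0.43, 0.431, 0.431, 0.431, 0.432, 0.432, 0.433, 0.433, 0.434, 0.434, 0.434, 0.434, 0.435, 0.436, 0.436, 0.436, 0.436, 0.436, 0.437, 0.438, 0.438, 0.438, 0.438, 0.439, 0.439, 0.439, 0.439, 0.44, 0.441, 0.441, 0.441, 0.441, 0.442, 0.443, 0.443, 0.443, 0.443, 0.444, 0.444, 0.445, 0.445, 0.445, 0.446, 0.446, 0.446, 0.446, 0.448, 0.448, 0.448, 0.448, 0.449, 0.449, 0.45, 0.45, 0.451, 0.451, 0.451, 0.451, 0.453, 0.453, 0.453, 0.453, 0.453, 0.454, 0.455, 0.455, 0.455, 0.455, 0.456, 0.456, 0.457, 0.458, 0.458, 0.458, 0.458, 0.459,
[... 8790 characters left out ...]
 0.72, 0.719, 0.72, 0.72, 0.719, 0.718]
0.12 [0.474, 0.475, 0.477, 0.478, 0.479, 0.481, 0.482, 0.484, 0.485, 0.487, 0.488, 0.49, 0.492, 0.493, 0.493, 0.494, 0.495, 0.496, 0.496, 0.498, 0.498, 0.499, 0.499, 0.501, 0.502, 0.504, 0.505, 0.506, 0.507, 0.509, 0.51, 0.511, 0.511, 0.512, 0.513, 0.514, 0.515, 0.516, 0.516, 0.517, 0.518, 0.518, 0.519, 0.519, 0.52] [0.695, 0.701, 0.701, 0.703, 0.706, 0.706, 0.708, 0.709, 0.712, 0.712, 0.712, 0.711, 0.713, 0.717, 0.715, 0.717, 0.716, 0.718, 0.717, 0.717, 0.716, 0.718, 0.717, 0.718, 0.719, 0.72, 0.722, 0.718, 0.721, 0.72, 0.722, 0.719, 0.719, 0.722, 0.719, 0.719, 0.717, 0.721, 0.72, 0.72, 0.72, 0.718, 0.722, 0.72, 0.718]
0.13 [] []
0.14 [] []
0.15 [] []
```

```bash
python3 -m creep '[{"hand":0.6,"slide":[-0.04,0,0],"rot":[0,0,-5]},{"hand":0.6,"slide":[-0.095,-0.01,0],"rot":[0,0,-13]},{"hand":0.6,"slide":[-0.15,-0.02,0],"rot":[0,0,-21]},{"hand":0.6,"slide":[-0.20,-0.025,0],"rot":[0,0,-29]},{"hand":0.6,"slide":[-0.25,-0.03,0],"rot":[0,0,-37]}]'
python3 -c "
from h import *
rel([.4905,-.4112,.235])
"
```

```text
t: 14.65
eef_pos: [0.5272, -0.1772, 0.3114]
eef_rot: [0.455, 0.89, 0.0, -0.0]
wrist_force: [1.3, 0.2, 0.2]
width: 0.0516
grip_force: 0.0
shift mm [-168.2 -166.8   76.2]
tool x [-0.586  0.811  0.001] y [0.811 0.586 0.001] z [ 0.     0.001 -1.   ] y heading 35.8
```

```bash
python3 -m creep '[{"hand":0.6,"slide":[-0.04,-0.04,0],"rot":[0,0,-8]},{"hand":0.6,"slide":[-0.08,-0.08,0],"rot":[0,0,-17]},{"hand":0.6,"slide":[-0.12,-0.12,0.02],"rot":[0,0,-26]},{"hand":0.6,"slide":[-0.155,-0.154,0.05],"rot":[0,0,-36.4]},{"hand":0.6,"slide":[-0.168,-0.167,0.076],"rot":[0,0,-36.4]}]'
python3 -c "
from h import *
im,d,W=boom(); bars(W,im); z=W[...,2];k=(z>.225)&(z<.262)&(W[...,0]<.5)&(W[...,0]>.35)&(W[...,1]<-.06)&(W[...,1]>-.2); p=W[k]; print('peg',len(p),p.mean(0))
k=(z>.196)&(z<.212)&(W[...,0]>.45)&(W[...,0]<.51)&(W[...,1]<.18)&(W[...,1]>-.13)
n,l,st,c=cv2.connectedComponentsWithStats(k.astype(np.uint8))
for i in range(1,n):
    p=W[l==i]
    if len(p)>3: print('prong',len(p),p.mean(0).round(4),p.min(0).round(3),p.max(0).round(3))
for y in (.112,.12,.128):
    q=(abs(W[...,1]-y)<.003)&(z>.195)&(z<.215)&(W[...,0]>.45)&(W[...,0]<.5); p=W[q]; print(y,p[:,0].mean(),p[:,2].mean(),len(p))
rel([.4905,-.4112,.126])
"
```

```text
t: 15.28
eef_pos: [0.4885, -0.4122, 0.2345]
eef_rot: [0.156, 0.988, -0.0, 0.0]
wrist_force: [1.2, 0.4, 0.2]
width: 0.0512
grip_force: 0.0
top 201 [ 0.0108  0.9999  0.4357 -0.017 ] ang 89.38 [ 0.43  -0.076  0.204] [0.442 0.045 0.213]
px 145 137 n 55 mid [0.6864 0.2985] z 0.149 ang 55.9 len 0.027 wid 0.026 rgb [201 200 185]
px 354 152 n 97 mid [ 0.6378 -0.3173] z 0.144 ang 21.9 len 0.083 wid 0.011 rgb [ 33  56 113]
px 318 159 n 98 mid [ 0.6171 -0.2104] z 0.144 ang 2.4 len 0.084 wid 0.011 rgb [115 110 106]
px 485 200 n 68 mid [ 0.4983 -0.6969] z 0.148 ang 5.7 len 0.053 wid 0.01 rgb [74 79 89]
px 198 213 n 21 mid [0.4605 0.1394] z 0.137 ang 59.0 len 0.014 wid 0.012 rgb [127  52  46]
px 205 213 n 19 mid [0.4602 0.1182] z 0.138 ang 72.0 len 0.015 wid 0.012 rgb [136  56  50]
px 212 213 n 14 mid [0.4594 0.0983] z 0.139 ang 172.1 len 0.012 wid 0.007 rgb [122  40  34]
px 113 267 n 53 mid [0.3055 0.3787] z 0.147 ang 177.6 len 0.064 wid 0.005 rgb [105 102  99]
peg 31 [ 0.43441557 -0.11266466  0.25573575]
prong 171 [0.4732 0.1195 0.2034] [0.451 0.078 0.196] [0.502 0.161 0.211]
prong 21 [0.4863 0.
[... 158 characters left out ...]
] [ 0.475 -0.049  0.197] [ 0.497 -0.043  0.211]
prong 21 [ 0.4858 -0.0905  0.2051] [ 0.475 -0.093  0.197] [ 0.495 -0.087  0.212]
prong 10 [0.4583 0.0051 0.1982] [0.45  0.004 0.196] [0.467 0.006 0.2  ]
prong 13 [ 0.4578 -0.0463  0.199 ] [ 0.45  -0.049  0.196] [ 0.467 -0.043  0.204]
prong 11 [0.4561 0.048  0.1994] [0.45  0.045 0.197] [0.464 0.051 0.202]
prong 12 [ 0.4566 -0.0903  0.1998] [ 0.452 -0.093  0.196] [ 0.461 -0.087  0.203]
0.112 0.47101347760794904 0.20333113778715298 8
0.12 0.47098767432560557 0.20203851955338573 7
0.128 0.4710782891450658 0.20343941795891876 8
shift mm [ -3.8   3.2 104.6]
tool x [-0.95   0.311  0.004] y [ 0.311  0.95  -0.001] z [-0.004  0.001 -1.   ] y heading 71.9
```

The first bar hangs at (0.471, 0.1195), centre 198.5 mm high, so it's properly in the V. Next is the second carrier.

```bash
python3 -m creep '[{"hand":0.6,"slide":[-0.003,0.003,0.04],"rot":[0,0,0]},{"hand":0.6,"slide":[-0.003,0.003,0.08],"rot":[0,0,0]},{"hand":0.6,"slide":[-0.003,0.003,0.107],"rot":[0,0,0]},{"hand":0,"slide":[-0.003,0.003,0.107],"rot":[0,0,0]},{"hand":0,"slide":[-0.003,0.003,0.107],"rot":[0,0,0]}]'
python3 -m creep '[{"hand":0,"slide":[0,0,0],"rot":[0,0,0]},{"hand":0,"slide":[0,0,0],"rot":[0,0,0]},{"hand":0,"slide":[0,0,-0.01],"rot":[0,0,0]},{"hand":0,"slide":[0,0,-0.04],"rot":[0,0,0]},{"hand":0,"slide":[0,0,-0.08],"rot":[0,0,0]}]'
python3 -m creep '[{"hand":0,"slide":[0,0,-0.05],"rot":[0,0,0]},{"hand":0,"slide":[0,0,-0.095],"rot":[0,0,5]},{"hand":0,"slide":[-0.04,0.02,-0.105],"rot":[0,0,13]},{"hand":0,"slide":[-0.08,0.06,-0.105],"rot":[0,0,22]},{"hand":0,"slide":[-0.10,0.10,-0.105],"rot":[0,0,31]}]'
python3 -c "
from h import *
rel([.60,.0261,.31])
"
```

```text
t: 15.95
eef_pos: [0.4937, -0.4085, 0.1295]
eef_rot: [0.157, 0.988, -0.0, 0.0]
wrist_force: [-0.5, 0.8, 1.1]
width: 0.0157
grip_force: 0.2
t: 16.58
eef_pos: [0.4928, -0.4079, 0.2092]
eef_rot: [0.157, 0.988, 0.0, -0.001]
wrist_force: [0.6, -0.9, -2.6]
width: 0.0071
grip_force: 58.8
t: 17.2
eef_pos: [0.6212, -0.3431, 0.3137]
eef_rot: [0.417, 0.909, 0.0, 0.0]
wrist_force: [-1.0, -0.1, -3.7]
width: 0.0075
grip_force: 58.8
shift mm [293.9 224.5   3.7]
tool x [-0.651  0.759 -0.   ] y [0.759 0.651 0.   ] z [ 0. -0. -1.] y heading 40.7
```

```bash
python3 -m creep '[{"hand":0,"slide":[0.03,0.02,0],"rot":[0,0,8]},{"hand":0,"slide":[0.065,0.047,0],"rot":[0,0,16]},{"hand":0,"slide":[0.10,0.073,0],"rot":[0,0,25]},{"hand":0,"slide":[0.13,0.10,0],"rot":[0,0,34]},{"hand":0,"slide":[0.165,0.126,0],"rot":[0,0,41.5]}]'
python3 -c "
from h import *
rel([.58,.0261,.231])
"
```

```text
t: 17.82
eef_pos: [0.6062, -0.1357, 0.3139]
eef_rot: [0.712, 0.702, 0.0, -0.0]
wrist_force: [0.9, 0.6, -3.7]
width: 0.0072
grip_force: 58.8
shift mm [161.4 -28.7  83. ]
tool x [0.015 1.    0.001] y [ 1.    -0.015  0.   ] z [ 0.     0.001 -1.   ] y heading -0.9
```

```bash
python3 -m creep '[{"hand":0,"slide":[0.04,0,0],"rot":[0,0,0]},{"hand":0,"slide":[0.085,-0.005,0.01],"rot":[0,0,0]},{"hand":0,"slide":[0.13,-0.015,0.04],"rot":[0,0,0]},{"hand":0,"slide":[0.155,-0.03,0.07],"rot":[0,0,0]},{"hand":0,"slide":[0.162,-0.05,0.086],"rot":[0,0,0]}]'
python3 -m creep '[{"hand":0,"slide":[0,-0.01,0],"rot":[0,0,0]},{"hand":0,"slide":[0,-0.02,0],"rot":[0,0,0]},{"hand":0,"slide":[0,-0.03,0],"rot":[0,0,0]},{"hand":0,"slide":[0,-0.03,0],"rot":[0,0,0]},{"hand":0,"slide":[0,-0.03,0],"rot":[0,0,0]}]'
python3 -c "
from h import *
rel([.471,.0261,.192])
im,d,W=cap('side'); z=W[...,2]; save(im[100:300,120:380],'s8.png')
k=(z>.22)&(z<.25)&(W[...,0]>.49)&(W[...,0]<.57)&(W[...,1]<.09)&(W[...,1]>-.04); p=W[k];print(len(p),p.min(0),p.max(0),p.mean(0))
"
```

```text
t: 18.45
eef_pos: [0.5571, 0.0276, 0.2263]
eef_rot: [0.71, 0.705, -0.0, -0.001]
wrist_force: [-0.2, -1.2, -4.0]
width: 0.0074
grip_force: 58.8
t: 19.08
eef_pos: [0.5285, 0.0256, 0.2276]
eef_rot: [0.711, 0.704, 0.0, 0.0]
wrist_force: [0.3, 0.4, -2.9]
width: 0.0076
grip_force: 58.8
shift mm [ -0.1 -57.6  35.6]
tool x [0.01 1.   0.  ] y [ 1.    -0.01   0.001] z [ 0.001  0.    -1.   ] y heading -0.6
78 [ 0.5104624  -0.01675037  0.22124027] [0.54548126 0.03746929 0.24981243] [0.52746185 0.00942246 0.23941368]
```

View pics/s8.png

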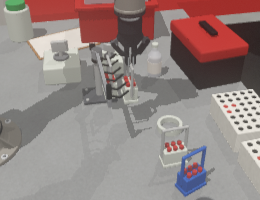

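The second carrier is upright in front of hook 2, at about crop (130,85). I'll go in, then lower it softly and release just above rest.

```bash
python3 -m creep '[{"hand":0,"slide":[0,-0.015,0],"rot":[0,0,0]},{"hand":0,"slide":[0,-0.03,0],"rot":[0,0,0]},{"hand":0,"slide":[0,-0.045,0],"rot":[0,0,0]},{"hand":0,"slide":[0,-0.0575,0],"rot":[0,0,0]},{"hand":0,"slide":[0,-0.0575,0],"rot":[0,0,0]}]'
python3 -m creep '[{"hand":0,"slide":[0,0,0.010],"rot":[0,0,0]},{"hand":0,"slide":[0,0,0.020],"rot":[0,0,0]},{"hand":0,"slide":[0,0,0.028],"rot":[0,0,0]},{"hand":0,"slide":[0,0,0.032],"rot":[0,0,0]},{"hand":0,"slide":[0,0,0.032],"rot":[0,0,0]}]'
python3 -c "
from h import *
rel([.471,.0261,.192]);print(robot.observe()['wrist_force'])"
```

```text
t: 19.75
eef_pos: [0.4704, 0.0265, 0.2274]
eef_rot: [0.711, 0.704, 0.0, -0.0]
wrist_force: [1.9, -0.3, -2.9]
width: 0.0071
grip_force: 58.8
t: 20.38
eef_pos: [0.4706, 0.0258, 0.1951]
eef_rot: [0.711, 0.703, -0.0, 0.0]
wrist_force: [-1.1, 0.4, -2.9]
width: 0.0072
grip_force: 58.8
shift mm [0.3 0.4 3.1]
tool x [ 0.011  1.    -0.001] y [ 1.    -0.011 -0.   ] z [-0.    -0.001 -1.   ] y heading -0.6
[-1.10482748  0.40699709 -2.92491563]
```

```bash
python3 -m creep '[{"hand":0,"slide":[0,0,0.001],"rot":[0,0,0]},{"hand":0,"slide":[0,0,0.002],"rot":[0,0,0]},{"hand":0,"slide":[0,0,0.0025],"rot":[0,0,0]},{"hand":0,"slide":[0,0,0.0025],"rot":[0,0,0]},{"hand":0,"slide":[0,0,0.0025],"rot":[0,0,0]}]'

```

```text
t: 21.0
eef_pos: [0.4708, 0.0263, 0.193]
eef_rot: [0.711, 0.704, 0.0, 0.0]
wrist_force: [-0.9, 0.9, 1.8]
width: 0.0072
grip_force: 59.4
```

Contact: the load has just come off the wrist. Releasing and retreating up.

```bash
python3 -m creep '[{"hand":0.1,"slide":[0,0,0],"rot":[0,0,0]},{"hand":0.15,"slide":[0,0,0],"rot":[0,0,0]},{"hand":0.22,"slide":[0,0,0],"rot":[0,0,0]},{"hand":0.22,"slide":[0,0,0],"rot":[0,0,0]},{"hand":0.22,"slide":[0,0,-0.015],"rot":[0,0,0]}]'
python3 -m creep '[{"hand":0.22,"slide":[0,0,-0.03],"rot":[0,0,0]},{"hand":0.22,"slide":[0,0,-0.08],"rot":[0,0,0]},{"hand":0.6,"slide":[-0.03,0.03,-0.11],"rot":[0,0,0]},{"hand":0.6,"slide":[-0.07,0.06,-0.11],"rot":[0,0,0]},{"hand":0.6,"slide":[-0.11,0.10,-0.11],"rot":[0,0,0]}]'
python3 -c "
from h import *
im,d,W=cap('top');bars(W,im)
rel([.617,-.211,.25]);print(robot.observe()['joint_positions'].round(2))
"
```

```text
t: 21.62
eef_pos: [0.4701, 0.026, 0.2075]
eef_rot: [0.711, 0.703, -0.001, -0.0]
wrist_force: [0.3, 1.4, -0.3]
width: 0.0187
grip_force: 0.0
t: 22.25
eef_pos: [0.5479, -0.0583, 0.3216]
eef_rot: [0.71, 0.704, 0.001, 0.002]
wrist_force: [-0.9, 2.2, 1.6]
width: 0.0512
grip_force: 0.0
px 145 137 n 57 mid [0.6865 0.2986] z 0.15 ang 38.1 len 0.028 wid 0.025 rgb [198 198 182]
px 354 153 n 98 mid [ 0.6378 -0.3173] z 0.143 ang 21.0 len 0.084 wid 0.011 rgb [ 47  79 160]
px 318 159 n 98 mid [ 0.6178 -0.2104] z 0.144 ang 2.4 len 0.085 wid 0.01 rgb [160 154 148]
px 198 213 n 22 mid [0.4627 0.1395] z 0.138 ang 11.7 len 0.017 wid 0.012 rgb [124  55  49]
px 205 213 n 21 mid [0.4635 0.1172] z 0.138 ang 147.5 len 0.021 wid 0.013 rgb [134  63  57]
px 113 268 n 54 mid [0.3053 0.3789] z 0.146 ang 176.9 len 0.065 wid 0.003 rgb [102 100  96]
px 262 353 n 36 mid [ 0.0702 -0.0422] z 0.149 ang 57.6 len 0.082 wid 0.008 rgb [76 71 65]
shift mm [-145.7   69.3   72.4]
tool x [ 0.015  1.    -0.004] y [ 1.    -0.015  0.005] z [ 0.005 -0.004 -1.   ] y heading -0.9
[-0.98  0.3   1.22  1.82 -0.29  1.23  0.31]
```

```bash
python3 -m creep '[{"hand":0.6,"slide":[-0.03,0.015,0],"rot":[0,0,-8]},{"hand":0.6,"slide":[-0.06,0.03,0],"rot":[0,0,-17]},{"hand":0.6,"slide":[-0.09,0.045,0],"rot":[0,0,-27]},{"hand":0.6,"slide":[-0.12,0.06,0],"rot":[0,0,-37]},{"hand":0.6,"slide":[-0.146,0.069,0],"rot":[0,0,-47]}]'
python3 -m creep '[{"hand":0.6,"slide":[0,0,0],"rot":[0,0,-10]},{"hand":0.6,"slide":[0,0,0],"rot":[0,0,-20]},{"hand":0.6,"slide":[0,0,0.02],"rot":[0,0,-30]},{"hand":0.6,"slide":[0,0,0.05],"rot":[0,0,-40]},{"hand":0.6,"slide":[0,0,0.08],"rot":[0,0,-46.3]}]'
python3 -c "
from h import *
im,d,W=boom();bars(W,im)
z=W[...,2];k=(z>.225)&(z<.262)&(W[...,0]<.5)&(W[...,0]>.35)&(W[...,1]<-.06)&(W[...,1]>-.2); p=W[k]; print('peg',len(p),p.mean(0))
k=(z>.196)&(z<.212)&(W[...,0]>.45)&(W[...,0]<.51)&(W[...,1]<.18)&(W[...,1]>-.13)
n,l,st,c=cv2.connectedComponentsWithStats(k.astype(np.uint8))
for i in range(1,n):
    p=W[l==i]
    if len(p)>3: print('prong',len(p),p.mean(0).round(4),p.min(0).round(3),p.max(0).round(3))
for y in (.112,.12,.128,.02,.026,.032):
    q=(abs(W[...,1]-y)<.003)&(z>.195)&(z<.215)&(W[...,0]>.45)&(W[...,0]<.5); p=W[q]; print(y,p[:,0].mean(),p[:,2].mean(),len(p))
rel([.617,-.211,.13]);print(robot.observe()['joint_positions'].round(2))
"
```

```text
t: 22.92
eef_pos: [0.6146, -0.2067, 0.3214]
eef_rot: [0.369, 0.929, -0.001, 0.002]
wrist_force: [-0.4, 0.5, -0.4]
width: 0.0511
grip_force: 0.0
t: 23.55
eef_pos: [0.6144, -0.2057, 0.2409]
eef_rot: [-0.025, 1.0, -0.001, 0.002]
wrist_force: [0.2, -0.6, -0.2]
width: 0.051
grip_force: 0.0
top 36 [ 0.0492 -0.9988  0.4361  0.0319] ang -87.18 [0.43  0.025 0.204] [0.441 0.045 0.212]
px 145 137 n 57 mid [0.6878 0.2973] z 0.15 ang 7.9 len 0.027 wid 0.024 rgb [200 199 184]
px 357 161 n 35 mid [ 0.6133 -0.3271] z 0.145 ang 18.4 len 0.031 wid 0.01 rgb [ 51  83 163]
px 198 213 n 19 mid [0.4613 0.1394] z 0.136 ang 179.9 len 0.015 wid 0.012 rgb [128  55  49]
px 205 213 n 20 mid [0.4637 0.1217] z 0.138 ang 31.5 len 0.02 wid 0.012 rgb [136  59  53]
px 238 213 n 29 mid [0.4597 0.023 ] z 0.138 ang 84.5 len 0.025 wid 0.014 rgb [138  65  58]
px 213 213 n 15 mid [0.4595 0.098 ] z 0.139 ang 168.7 len 0.012 wid 0.009 rgb [122  41  36]
px 231 214 n 8 mid [0.4586 0.0453] z 0.138 ang 165.9 len 0.012 wid 0.005 rgb [110  29  25]
px 113 268 n 52 mid [0.3056 0.3786] z 0.148 ang 176.6 len 0.064 wid 0.004 rgb [105 10
[... 151 characters left out ...]
196] [0.499 0.07  0.211]
prong 25 [ 0.4827 -0.0462  0.2023] [ 0.464 -0.049  0.196] [ 0.493 -0.043  0.21 ]
prong 10 [0.4562 0.0048 0.1993] [0.45  0.001 0.197] [0.461 0.006 0.201]
0.112 0.47099994154310765 0.20343066930928083 8
0.12 0.4711298118119269 0.20260384149258587 8
0.128 0.47114420379155364 0.20278220710050512 10
0.02 0.47060531179690646 0.20318947536181398 12
0.026 0.47077064112390676 0.20196158175235546 8
0.032 0.4707457606027581 0.20243437018228533 8
shift mm [ -4.  -6. 107.]
tool x [-0.998 -0.056  0.002] y [-0.056  0.998 -0.002] z [-0.002 -0.002 -1.   ] y heading 93.2
[-0.26  0.44  0.66  1.7  -0.29  1.11  2.11]<string>:4: RuntimeWarning: Mean of empty slice.
  ret = um.true_divide(
```

Two carriers are hanging, with bars at x = 0.471. Now the third.

```bash
python3 -m creep '[{"hand":0.6,"slide":[-0.003,-0.005,0.04],"rot":[0,0,0.8]},{"hand":0.6,"slide":[-0.003,-0.005,0.08],"rot":[0,0,0.8]},{"hand":0.6,"slide":[-0.003,-0.005,0.111],"rot":[0,0,0.8]},{"hand":0,"slide":[-0.003,-0.005,0.111],"rot":[0,0,0.8]},{"hand":0,"slide":[-0.003,-0.005,0.111],"rot":[0,0,0.8]}]'
python3 -m creep '[{"hand":0,"slide":[0,0,0],"rot":[0,0,0]},{"hand":0,"slide":[0,0,0],"rot":[0,0,0]},{"hand":0,"slide":[0,0,-0.01],"rot":[0,0,0]},{"hand":0,"slide":[0,0,-0.04],"rot":[0,0,0]},{"hand":0,"slide":[0,0,-0.08],"rot":[0,0,0]}]'
python3 -m creep '[{"hand":0,"slide":[0,0,-0.015],"rot":[0,0,9]},{"hand":0,"slide":[0,0,-0.02],"rot":[0,0,19]},{"hand":0,"slide":[0,0,-0.02],"rot":[0,0,29]},{"hand":0,"slide":[0,0.02,-0.02],"rot":[0,0,39]},{"hand":0,"slide":[0,0.045,-0.02],"rot":[0,0,49]}]'
python3 -c "
from h import *
rel([.58,-.0685,.227])
"
```

```text
t: 24.22
eef_pos: [0.6186, -0.2113, 0.1324]
eef_rot: [-0.015, 1.0, -0.002, 0.002]
wrist_force: [-0.0, -1.1, 0.7]
width: 0.0155
grip_force: 0.0
t: 24.85
eef_pos: [0.6173, -0.2105, 0.2121]
eef_rot: [-0.016, 1.0, -0.001, 0.001]
wrist_force: [0.5, 1.1, -1.7]
width: 0.007
grip_force: 58.7
t: 25.48
eef_pos: [0.6161, -0.1656, 0.2318]
eef_rot: [0.403, 0.915, -0.0, 0.002]
wrist_force: [1.0, 0.6, -2.9]
width: 0.0066
grip_force: 58.8
shift mm [96.1 38.9  4.4]
tool x [-0.675  0.738 -0.005] y [0.738 0.675 0.001] z [ 0.004 -0.003 -1.   ] y heading 42.4
```

```bash
python3 -m creep '[{"hand":0,"slide":[0.01,0.004,0],"rot":[0,0,8]},{"hand":0,"slide":[0.03,0.013,0],"rot":[0,0,17]},{"hand":0,"slide":[0.055,0.023,0],"rot":[0,0,26]},{"hand":0,"slide":[0.08,0.033,0],"rot":[0,0,35]},{"hand":0,"slide":[0.095,0.038,0],"rot":[0,0,43.2]}]'
python3 -m creep '[{"hand":0,"slide":[0,0,0],"rot":[0,0,0]},{"hand":0,"slide":[0,-0.01,0],"rot":[0,0,0]},{"hand":0,"slide":[0,-0.02,0],"rot":[0,0,0]},{"hand":0,"slide":[0,-0.03,0],"rot":[0,0,0]},{"hand":0,"slide":[0,-0.03,0],"rot":[0,0,0]}]'
python3 -c "
from h import *
rel([.4705,-.0695,.194])
im,d,W=boom();z=W[...,2];k=(z>.235)&(z<.262)&(W[...,0]<.5)&(W[...,0]>.35)&(W[...,1]<-.08)&(W[...,1]>-.2); p=W[k]; print('peg',len(p),p.mean(0) if len(p) else 0)
im,d,W=boom('side');z=W[...,2];k=(z>.23)&(z<.262)&(W[...,0]<.46)&(W[...,0]>.35)&(W[...,1]<-.08)&(W[...,1]>-.2); p=W[k]; print('peg',len(p),p.mean(0) if len(p) else 0)
k=(z>.215)&(z<.245)&(W[...,0]>.5)&(W[...,0]<.6)&(W[...,1]<-.02)&(W[...,1]>-.13); p=W[k]; print('bar',len(p),p.min(0),p.max(0),np.median(p,0))
im2,_,_=cap('top'); save(np.vstack([cv2.resize(im[100:280,130:390],(520,360)),im2[100:250,:512][:,:520] if 0 else cv2.resize(im2[130:260,120:340],(520,240))]),'s9.png')
"
```

```text
t: 26.1
eef_pos: [0.5792, -0.0685, 0.2311]
eef_rot: [0.711, 0.703, 0.001, 0.002]
wrist_force: [0.3, -0.1, -1.9]
width: 0.0067
grip_force: 58.8
t: 26.72
eef_pos: [0.5488, -0.0701, 0.2304]
eef_rot: [0.709, 0.705, 0.0, 0.002]
wrist_force: [0.6, -0.2, -2.0]
width: 0.007
grip_force: 58.8
shift mm [  0.1 -78.4  36.2]
tool x [ 0.007  1.    -0.002] y [ 1.    -0.007  0.003] z [ 0.003 -0.002 -1.   ] y heading -0.4
top 84 [0.0213 0.9998 0.4366 0.1545] ang 88.78 [0.431 0.131 0.204] [0.442 0.178 0.213]
peg 30 [ 0.4342797  -0.11292127  0.25659487]
side 106 [0.0086 1.     0.4343 0.0305] ang 89.51 [ 0.429 -0.039  0.204] [0.441 0.136 0.212]
peg 55 [ 0.43350779 -0.11851027  0.24740753]
bar 66 [ 0.53216735 -0.1138772   0.21685299] [ 0.56455955 -0.05408716  0.24481819] [ 0.54780621 -0.08632308  0.23899348]
```

View pics/s9.png

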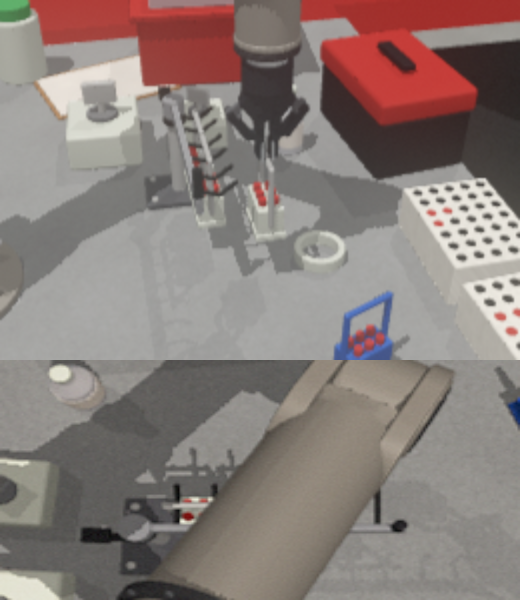

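Two carriers hang at (205,200), and the third is held upright at (265,200) in front of hook 3. I'll insert it.

```bash
python3 -m creep '[{"hand":0,"slide":[0,-0.02,0],"rot":[0,0,0]},{"hand":0,"slide":[0,-0.04,0],"rot":[0,0,0]},{"hand":0,"slide":[0,-0.06,0],"rot":[0,0,0]},{"hand":0,"slide":[0,-0.0785,0],"rot":[0,0,0]},{"hand":0,"slide":[0,-0.0785,0],"rot":[0,0,0]}]'
python3 -m creep '[{"hand":0,"slide":[0,0,0.010],"rot":[0,0,0]},{"hand":0,"slide":[0,0,0.020],"rot":[0,0,0]},{"hand":0,"slide":[0,0,0.028],"rot":[0,0,0]},{"hand":0,"slide":[0,0,0.033],"rot":[0,0,0]},{"hand":0,"slide":[0,0,0.033],"rot":[0,0,0]}]'
python3 -m creep '[{"hand":0,"slide":[0,0,0.001],"rot":[0,0,0]},{"hand":0,"slide":[0,0,0.002],"rot":[0,0,0]},{"hand":0,"slide":[0,0,0.002],"rot":[0,0,0]},{"hand":0,"slide":[0,0,0.002],"rot":[0,0,0]},{"hand":0,"slide":[0,0,0.002],"rot":[0,0,0]}]'

```

```text
t: 27.5
eef_pos: [0.4705, -0.0691, 0.2301]
eef_rot: [0.709, 0.705, 0.001, 0.001]
wrist_force: [0.4, 0.5, -0.6]
width: 0.007
grip_force: 58.8
t: 28.12
eef_pos: [0.471, -0.0699, 0.1967]
eef_rot: [0.71, 0.705, -0.0, 0.002]
wrist_force: [0.0, -0.2, -2.4]
width: 0.0071
grip_force: 58.8
t: 28.75
eef_pos: [0.472, -0.0694, 0.1957]
eef_rot: [0.709, 0.705, 0.001, 0.002]
wrist_force: [-1.6, 1.5, 10.5]
width: 0.007
grip_force: 60.2
```

```bash
python3 -m creep '[{"hand":0.1,"slide":[0,0,-0.0005],"rot":[0,0,0]},{"hand":0.15,"slide":[0,0,-0.0005],"rot":[0,0,0]},{"hand":0.22,"slide":[0,0,-0.0005],"rot":[0,0,0]},{"hand":0.22,"slide":[0,0,-0.0005],"rot":[0,0,0]},{"hand":0.22,"slide":[0,0,-0.015],"rot":[0,0,0]}]'
python3 -m creep '[{"hand":0.22,"slide":[0,0,-0.03],"rot":[0,0,0]},{"hand":0.22,"slide":[0,0,-0.08],"rot":[0,0,0]},{"hand":0,"slide":[-0.03,0.03,-0.11],"rot":[0,0,0]},{"hand":0,"slide":[-0.045,0.06,-0.11],"rot":[0,0,0]},{"hand":0,"slide":[-0.045,0.09,-0.11],"rot":[0,0,0]}]'
cat >> h.py <<'E'
def hung():
    im,d,W=boom();z=W[...,2];k=(z>.23)&(z<.262)&(W[...,0]<.46)&(W[...,0]>.35)&(W[...,1]<-.08)&(W[...,1]>-.2); p=W[k]; print('peg top',len(p),p.mean(0) if len(p) else 0)
    k=(z>.198)&(z<.212)&(W[...,0]>.445)&(W[...,0]<.52)&(W[...,1]<.19)&(W[...,1]>-.14); 
    for y in (.112,.12,.128,.02,.026,.032,-.064,-.07,-.076):
        p=W[k&(abs(W[...,1]-y)<.003)]
        if len(p): print(y,'bar x',p[:,0].mean().round(4),'z',p[:,2].mean().round(4),len(p))
    im,d,W=cap('side');z=W[...,2];k=(z>.23)&(z<.262)&(W[...,0]<.46)&(W[...,0]>.35)&(W[...,1]<-.08)&(W[...,1]>-.2); p=W[k]; print('peg side',len(p),p.mean(0) if len(p) else 0)
    return im
E
python3 -c "
from h import *
im=hung(); save(cv2.resize(im[100:280,130:390],(780,540)),'s10.png')
rel([.46,-.115,.228]);print(robot.observe()['joint_positions'].round(2))
"
```

```text
t: 29.38
eef_pos: [0.4705, -0.0696, 0.2097]
eef_rot: [0.71, 0.705, -0.001, 0.002]
wrist_force: [0.2, 0.3, 0.5]
width: 0.0188
grip_force: 0.0
t: 30.0
eef_pos: [0.5616, -0.1149, 0.3211]
eef_rot: [0.709, 0.705, 0.001, 0.002]
wrist_force: [0.1, 0.8, 1.9]
width: 0.0003
grip_force: 0.0
top 100 [0.0103 0.9999 0.4366 0.1356] ang 89.41 [0.431 0.107 0.204] [0.442 0.165 0.213]
peg top 0 0
0.112 bar x 0.4712 z 0.2016 8
0.12 bar x 0.4712 z 0.2018 8
0.128 bar x 0.4717 z 0.2034 7
peg side 55 [ 0.43355654 -0.11811538  0.24712923]
shift mm [  -0.3 -102.9   91.5]
tool x [ 0.006  1.    -0.005] y [ 1.    -0.006  0.003] z [ 0.002 -0.005 -1.   ] y heading -0.3
[-0.82  0.35  1.18  1.77 -0.34  1.24  0.44]
```

View pics/s10.png

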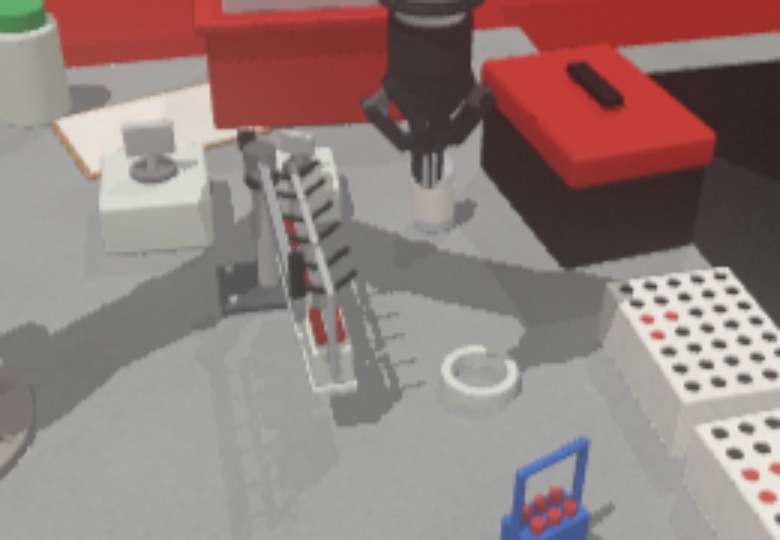

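All three carriers hang upright on the hooks, at about (325,340) and behind. The free end is 8 mm short of its stop, roughly 0.974 rad, so I'll nudge the peg gently home.

```bash
python3 -m creep '[{"hand":0,"slide":[0,-0.03,0],"rot":[0,0,0]},{"hand":0,"slide":[0,-0.06,0.03],"rot":[0,0,0]},{"hand":0,"slide":[0,-0.08,0.06],"rot":[0,0,0]},{"hand":0,"slide":[0,-0.087,0.092],"rot":[0,0,0]},{"hand":0,"slide":[0,-0.094,0.092],"rot":[0,0,0]}]'
python3 -m creep '[{"hand":0,"slide":[0,-0.002,0],"rot":[0,0,0]},{"hand":0,"slide":[0,-0.004,0],"rot":[0,0,0]},{"hand":0,"slide":[0,-0.006,0],"rot":[0,0,0]},{"hand":0,"slide":[0,-0.008,0],"rot":[0,0,0]},{"hand":0,"slide":[0,-0.010,0],"rot":[0,0,0]}]'
python3 -c "
from h import *
hung()"
```

```text
t: 30.72
eef_pos: [0.4651, -0.1145, 0.227]
eef_rot: [0.71, 0.705, -0.001, 0.001]
wrist_force: [-0.7, -1.0, 1.1]
width: 0.0003
grip_force: 0.0
t: 31.35
eef_pos: [0.4567, -0.1143, 0.2282]
eef_rot: [0.709, 0.705, 0.0, 0.002]
wrist_force: [-0.4, 0.8, 1.0]
width: -0.0
grip_force: 0.0
top 74 [ 0.032  -0.9995  0.4364  0.0331] ang -88.17 [0.43  0.009 0.204] [0.442 0.056 0.212]
peg top 0 0
0.112 bar x 0.4709 z 0.2044 6
0.12 bar x 0.4712 z 0.2022 8
0.128 bar x 0.4712 z 0.2022 8
0.02 bar x 0.4707 z 0.202 12
0.026 bar x 0.4707 z 0.2028 8
0.032 bar x 0.4706 z 0.2038 8
peg side 103 [ 0.44199166 -0.12073833  0.24790355]
```

```bash
python3 -m creep '[{"hand":0,"slide":[0,-0.001,0],"rot":[0,0,0]},{"hand":0,"slide":[0,-0.002,0],"rot":[0,0,0]},{"hand":0,"slide":[0,-0.003,0],"rot":[0,0,0]},{"hand":0,"slide":[0,-0.004,0],"rot":[0,0,0]},{"hand":0,"slide":[0,-0.004,0],"rot":[0,0,0]}]'
python3 -m creep '[{"hand":0,"slide":[0,-0.001,0],"rot":[0,0,0]},{"hand":0,"slide":[0,-0.002,0],"rot":[0,0,0]},{"hand":0,"slide":[0,-0.003,0],"rot":[0,0,0]},{"hand":0,"slide":[0,-0.003,0],"rot":[0,0,0]},{"hand":0,"slide":[0,-0.003,0],"rot":[0,0,0]}]'
python3 -c "
from h import *
boom()"
```

```text
t: 32.08
eef_pos: [0.4527, -0.1143, 0.2281]
eef_rot: [0.709, 0.705, 0.0, 0.002]
wrist_force: [-0.3, 0.2, 1.2]
width: -0.0001
grip_force: 0.0
t: 32.7
eef_pos: [0.4498, -0.1143, 0.2281]
eef_rot: [0.709, 0.705, 0.0, 0.002]
wrist_force: [-0.4, 0.0, 0.5]
width: -0.0002
grip_force: 0.0
top 105 [ 0.0237  0.9997  0.431  -0.0086] ang 88.64 [ 0.424 -0.04   0.204] [0.436 0.025 0.213]
```

```bash
python3 -m creep '[{"hand":0,"slide":[0,-0.0005,0],"rot":[0,0,0]},{"hand":0,"slide":[0,-0.001,0],"rot":[0,0,0]},{"hand":0,"slide":[0,-0.0015,0],"rot":[0,0,0]},{"hand":0,"slide":[0,-0.002,0],"rot":[0,0,0]},{"hand":0,"slide":[0,-0.002,0],"rot":[0,0,0]}]'

```

```text
t: 33.38
eef_pos: [0.448, -0.1142, 0.2282]
eef_rot: [0.709, 0.705, 0.0, 0.002]
wrist_force: [2.6, -0.3, -1.4]
width: -0.0
grip_force: 1.4
```

Touching the stop lightly. I'll back off and check.

```bash
python3 -m creep '[{"hand":0,"slide":[0,0.005,0],"rot":[0,0,0]},{"hand":0,"slide":[0,0.02,0],"rot":[0,0,0]},{"hand":0,"slide":[0,0.04,-0.03],"rot":[0,0,0]},{"hand":0,"slide":[0,0.08,-0.07],"rot":[0,0,0]},{"hand":0.6,"slide":[0,0.13,-0.10],"rot":[0,0,0]}]'
python3 -m creep '[{"hand":0.6,"slide":[0.05,0.02,0],"rot":[0,0,0]},{"hand":0.6,"slide":[0.11,0.02,0],"rot":[0,0,0]},{"hand":0.6,"slide":[0.17,0.02,0],"rot":[0,0,0]},{"hand":0.6,"slide":[0.23,0.02,0],"rot":[0,0,0]},{"hand":0.6,"slide":[0.29,0.02,0],"rot":[0,0,0]}]'
python3 -c "
from h import *
hung()
im,d,W=cap('top');z=W[...,2]
k=(z>.106)&(z<.125)&(W[...,0]>.45)&(W[...,0]<.57)&(W[...,1]<.45)&(W[...,1]>.33); p=W[k][:,:2].astype(np.float32)
print(len(p),cv2.minAreaRect(p*1000))
f=cv2.fitLine(p,cv2.DIST_L2,0,.01,.01).ravel();print(f,np.degrees(np.arctan2(f[1],f[0])))
print(robot.observe()['joint_positions'].round(2));rel([.509,.39,.2])
"
```

```text
t: 34.0
eef_pos: [0.579, -0.1143, 0.3298]
eef_rot: [0.709, 0.705, 0.001, 0.002]
wrist_force: [0.3, 0.6, 1.3]
width: 0.0171
grip_force: 0.0
t: 34.62
eef_pos: [0.5992, 0.1774, 0.3272]
eef_rot: [0.709, 0.705, -0.0, 0.002]
wrist_force: [1.0, 0.3, -0.1]
width: 0.0513
grip_force: 0.0
top 69 [ 0.024   0.9997  0.4303 -0.0092] ang 88.62 [ 0.425 -0.032  0.204] [0.436 0.009 0.212]
peg top 31 [ 0.42610205 -0.11258435  0.2553034 ]
0.112 bar x 0.4683 z 0.2026 8
0.12 bar x 0.4684 z 0.2027 8
0.128 bar x 0.4691 z 0.202 8
0.02 bar x 0.4657 z 0.2027 10
0.026 bar x 0.4657 z 0.203 7
0.032 bar x 0.4657 z 0.2033 7
-0.064 bar x 0.4633 z 0.2026 6
-0.07 bar x 0.4619 z 0.2025 8
-0.076 bar x 0.462 z 0.2021 8
peg side 58 [ 0.4251773  -0.11725811  0.24724285]
0 ((0.0, 0.0), (0.0, 0.0), 0.0)Traceback (most recent call last):
  File "<string>", line 7, in <module>
    f=cv2.fitLine(p,cv2.DIST_L2,0,.01,.01).ravel();print(f,np.degrees(np.arctan2(f[1],f[0])))
      ~~~~~~~~~~~^^^^^^^^^^^^^^^^^^^^^^^^^
cv2.error: OpenCV(4.12.0) /io/opencv/modules/imgproc/src/linefit.cpp:50: error: (-215:Assertion failed) count > 0 in function 'fitLine2D_wods'
```

Seated again, with the peg back at 0.4261, and all three bars are in their Vs. I'll get the key's angle from the first scan.

```bash
python3 -c "
from h import *
for nm in('top','side'):
    W=np.load(nm+'0.npy');z=W[...,2]
    for lo in(.095,.106,.112):
        k=(z>lo)&(z<.125)&(W[...,0]>.45)&(W[...,0]<.57)&(W[...,1]<.45)&(W[...,1]>.33); p=W[k][:,:2].astype(np.float32)
        f=cv2.fitLine(p,cv2.DIST_L2,0,.01,.01).ravel();print(nm,lo,len(p),cv2.minAreaRect(p*1000),np.degrees(np.arctan2(f[1],f[0])).round(1))
    k=(z>.05)&(z<.068)&(W[...,0]>.4)&(W[...,0]<.62)&(W[...,1]<.48)&(W[...,1]>.3); p=W[k]; print('box',cv2.minAreaRect(p[:,:2].astype(np.float32)*1000))
print(robot.observe()['joint_positions'].round(2));rel([.509,.39,.2])
"
```

```text
top 0.095 105 ((509.8544616699219, 391.6793518066406), (14.394338607788086, 50.073673248291016), 53.049163818359375) -34.7
top 0.106 88 ((509.8544616699219, 391.6793518066406), (14.394338607788086, 50.073673248291016), 53.049163818359375) -34.3
top 0.112 75 ((510.2598571777344, 392.3188171386719), (13.700592041015625, 50.03522872924805), 57.737186431884766) -34.4
box ((510.89141845703125, 393.02191162109375), (121.77528381347656, 110.51221466064453), 85.17679595947266)
side 0.095 71 ((508.5703125, 389.73016357421875), (18.06570053100586, 52.01092529296875), 58.2375602722168) -33.1
side 0.106 45 ((508.6546630859375, 389.6779479980469), (18.06570053100586, 51.81254959106445), 58.2375602722168) -34.1
side 0.112 33 ((508.6546630859375, 389.6779479980469), (18.06570053100586, 51.81254959106445), 58.2375602722168) -34.8
box ((518.245361328125, 387.27447509765625), (130.0298309326172, 84.41172790527344), 79.18994140625)
[-1.18  0.46  1.12  1.65 -0.42  1.3   0.01]
shift mm [211.3 -90.2 125.4]
tool x [ 0.     1.    -0.004] y [ 1.    -0.     0.001] z [ 0.001 -0.004 -1.   ] y heading -0.0
```

```bash
python3 -m creep '[{"hand":0.6,"slide":[0.04,-0.015,0],"rot":[0,0,-10]},{"hand":0.6,"slide":[0.09,-0.035,0],"rot":[0,0,-20]},{"hand":0.6,"slide":[0.14,-0.06,0.02],"rot":[0,0,-30]},{"hand":0.6,"slide":[0.18,-0.08,0.06],"rot":[0,0,-40]},{"hand":0.6,"slide":[0.213,-0.09,0.11],"rot":[0,0,-50]}]'
python3 -m creep '[{"hand":0.6,"slide":[0,0,0],"rot":[0,0,-5.6]},{"hand":0.6,"slide":[0,0,0],"rot":[0,0,-5.6]},{"hand":0.6,"slide":[0,0,0],"rot":[0,0,-5.6]},{"hand":0.6,"slide":[0,0,0],"rot":[0,0,-5.6]},{"hand":0.6,"slide":[0,0,0],"rot":[0,0,-5.6]}]'
python3 -c "
from h import *
print(robot.observe()['joint_positions'].round(2));rel([.5095,.391,.086])
im,d,W=cap('side');z=W[...,2]
k=(z>.095)&(z<.125)&(W[...,0]>.45)&(W[...,0]<.57)&(W[...,1]<.45)&(W[...,1]>.33); p=W[k][:,:2].astype(np.float32)
print(len(p)); 
if len(p)>5: f=cv2.fitLine(p,cv2.DIST_L2,0,.01,.01).ravel();print(cv2.minAreaRect(p*1000),np.degrees(np.arctan2(f[1],f[0])))
"
```

```text
t: 35.4
eef_pos: [0.5106, 0.3897, 0.2161]
eef_rot: [0.342, 0.94, -0.0, 0.002]
wrist_force: [0.3, 1.4, -0.2]
width: 0.0513
grip_force: 0.0
t: 36.02
eef_pos: [0.5112, 0.3882, 0.2171]
eef_rot: [0.299, 0.954, -0.001, 0.002]
wrist_force: [0.4, 0.0, 0.2]
width: 0.0511
grip_force: 0.0
[-1.33  0.49  0.79  1.73 -0.38  1.09  0.55]
shift mm [  3.5   1.4 131.1]
tool x [-0.821  0.571 -0.004] y [ 0.571  0.821 -0.   ] z [ 0.003 -0.002 -1.   ] y heading 55.2
69
((508.9383239746094, 392.2381286621094), (21.859407424926758, 51.73763656616211), 56.88705062866211) -32.208923
```

```bash
python3 -m creep '[{"hand":0.6,"slide":[0.003,0.001,0.05],"rot":[0,0,-0.4]},{"hand":0.6,"slide":[0.003,0.001,0.10],"rot":[0,0,-0.4]},{"hand":0.6,"slide":[0.003,0.001,0.131],"rot":[0,0,-0.4]},{"hand":0,"slide":[0.003,0.001,0.131],"rot":[0,0,-0.4]},{"hand":0,"slide":[0.003,0.001,0.131],"rot":[0,0,-0.4]}]'
python3 -m creep '[{"hand":0,"slide":[0,0,0],"rot":[0,0,0]},{"hand":0,"slide":[0,0,0],"rot":[0,0,0]},{"hand":0,"slide":[0,0,0],"rot":[0,0,2]},{"hand":0,"slide":[0,0,0],"rot":[0,0,5]},{"hand":0,"slide":[0,0,0],"rot":[0,0,8]}]'
python3 -c "
from h import *
print(robot.observe()['joint_positions'].round(2),robot.observe()['torque'].round(2));rel([.5095,.391,.086])"
```

```text
t: 36.7
eef_pos: [0.5102, 0.3907, 0.0872]
eef_rot: [0.296, 0.955, -0.0, 0.002]
wrist_force: [0.4, -0.9, 0.7]
width: 0.0155
grip_force: 0.0
t: 37.33
eef_pos: [0.5108, 0.3917, 0.0876]
eef_rot: [0.362, 0.932, 0.001, 0.003]
wrist_force: [6.1, 4.1, -9.2]
width: 0.0108
grip_force: 60.9
[-1.27  0.64  0.72  1.83 -0.54  0.87  0.54] [ 0.54 -1.15  0.03]
shift mm [ 0.5 -1.4  1.6]
tool x [-0.738  0.675 -0.005] y [0.675 0.738 0.004] z [ 0.006 -0.    -1.   ] y heading 47.6
```

```bash
python3 -m creep '[{"hand":0,"slide":[0,0.0012,0],"rot":[0,0,8]},{"hand":0,"slide":[0,0.0012,0],"rot":[0,0,17]},{"hand":0,"slide":[0,0.0012,0],"rot":[0,0,26]},{"hand":0,"slide":[0,0.0012,0],"rot":[0,0,35]},{"hand":0,"slide":[0,0.0012,0],"rot":[0,0,45]}]'
python3 -c "
from h import *
print(robot.observe()['joint_positions'].round(2),robot.observe()['torque'].round(2));rel([.5095,.391,.086])"
```

```text
t: 37.95
eef_pos: [0.51, 0.3915, 0.0875]
eef_rot: [0.693, 0.721, 0.0, 0.001]
wrist_force: [-6.0, -5.2, 2.0]
width: 0.0115
grip_force: 62.8
[-1.39  0.73  0.92  1.83 -0.71  0.94 -0.11] [-1.26  1.65  0.04]
shift mm [-0.4 -0.5  1.5]
tool x [-0.041  0.999 -0.002] y [0.999 0.041 0.002] z [ 0.002 -0.002 -1.   ] y heading 2.3
```

```bash
python3 -m creep '[{"hand":0,"slide":[0,0,0],"rot":[0,0,10]},{"hand":0,"slide":[0,0,0],"rot":[0,0,20]},{"hand":0,"slide":[0,0,0],"rot":[0,0,30]},{"hand":0,"slide":[0,0,0],"rot":[0,0,40]},{"hand":0,"slide":[0,0,0],"rot":[0,0,50]}]'
python3 -m creep '[{"hand":0,"slide":[0,0,0],"rot":[0,0,10]},{"hand":0,"slide":[0,0,0],"rot":[0,0,20]},{"hand":0,"slide":[0,0,0],"rot":[0,0,30]},{"hand":0,"slide":[0,0,0],"rot":[0,0,40]},{"hand":0,"slide":[0,0,0],"rot":[0,0,50]}]'
python3 -c "
from h import *
print(robot.observe()['joint_positions'].round(2),robot.observe()['torque'].round(2));rel([.5095,.391,.086])"
```

```text
t: 38.58
eef_pos: [0.509, 0.392, 0.0875]
eef_rot: [0.932, 0.361, -0.0, 0.0]
wrist_force: [-12.6, -4.7, 7.3]
width: 0.0112
grip_force: 63.6
t: 39.2
eef_pos: [0.5087, 0.3932, 0.0875]
eef_rot: [0.998, -0.066, -0.0, -0.0]
wrist_force: [-12.8, 1.4, 9.9]
width: 0.0108
grip_force: 63.9
[-1.51  0.93  1.21  1.84 -0.99  1.12 -1.64] [0.61 3.18 0.06]
shift mm [1.1 2.  1.5]
tool x [ 0.991 -0.132 -0.   ] y [-0.132 -0.991 -0.   ] z [-0.  0. -1.] y heading -97.6
```

Joints 3 and 5 are near their limits after 153° of winding. I'll release, lift, turn back half a turn and regrip.

```bash
python3 -m creep '[{"hand":0.4,"slide":[0,0,0],"rot":[0,0,0]},{"hand":0.6,"slide":[0,0,0],"rot":[0,0,0]},{"hand":0.6,"slide":[0,0,0],"rot":[0,0,0]},{"hand":0.6,"slide":[0,0,-0.03],"rot":[0,0,0]},{"hand":0.6,"slide":[0,0,-0.07],"rot":[0,0,0]}]'
python3 -m creep '[{"hand":0.6,"slide":[0,0,0],"rot":[0,0,-10]},{"hand":0.6,"slide":[0,0,0],"rot":[0,0,-20]},{"hand":0.6,"slide":[0,0,0],"rot":[0,0,-30]},{"hand":0.6,"slide":[0,0,0],"rot":[0,0,-40]},{"hand":0.6,"slide":[0,0,0],"rot":[0,0,-50]}]'
python3 -m creep '[{"hand":0.6,"slide":[0,0,0],"rot":[0,0,-10]},{"hand":0.6,"slide":[0,0,0],"rot":[0,0,-20]},{"hand":0.6,"slide":[0,0,0],"rot":[0,0,-30]},{"hand":0.6,"slide":[0,0,0],"rot":[0,0,-40]},{"hand":0.6,"slide":[0,0,0],"rot":[0,0,-50]}]'
python3 -m creep '[{"hand":0.6,"slide":[0,0,0],"rot":[0,0,-10]},{"hand":0.6,"slide":[0,0,0],"rot":[0,0,-20]},{"hand":0.6,"slide":[0,0,0],"rot":[0,0,-30]},{"hand":0.6,"slide":[0,0,0],"rot":[0,0,-40]},{"hand":0.6,"slide":[0,0,0],"rot":[0,0,-50]}]'
python3 -m creep '[{"hand":0.6,"slide":[0,0,0],"rot":[0,0,-10]},{"hand":0.6,"slide":[0,0,0],"rot":[0,0,-20]},{"hand":0.6,"slide":[0,0,0],"rot":[0,0,-30]},{"hand":0.6,"slide":[0,0,0],"rot":[0,0,-30]},{"hand":0.6,"slide":[0,0,0],"rot":[0,0,-30]}]'
python3 -c "
from h import *
print(robot.observe()['joint_positions'].round(2));rel([.5095,.3915,.087])
im,d,W=cap('side');z=W[...,2]
k=(z>.095)&(z<.122)&(W[...,0]>.45)&(W[...,0]<.57)&(W[...,1]<.45)&(W[...,1]>.33); p=W[k][:,:2].astype(np.float32)
f=cv2.fitLine(p,cv2.DIST_L2,0,.01,.01).ravel();print(len(p),cv2.minAreaRect(p*1000),np.degrees(np.arctan2(f[1],f[0])))
"
```

```text
t: 39.83
eef_pos: [0.5099, 0.3912, 0.1562]
eef_rot: [0.998, -0.064, 0.001, 0.002]
wrist_force: [0.4, -0.3, 0.9]
width: 0.0513
grip_force: 0.0
t: 40.45
eef_pos: [0.5102, 0.3915, 0.1561]
eef_rot: [0.93, 0.367, 0.001, 0.002]
wrist_force: [0.4, -0.8, 0.3]
width: 0.0514
grip_force: 0.0
t: 41.08
eef_pos: [0.5103, 0.3914, 0.1561]
eef_rot: [0.688, 0.725, 0.0, 0.002]
wrist_force: [-0.1, -0.7, 0.9]
width: 0.0514
grip_force: 0.0
t: 41.7
eef_pos: [0.5104, 0.3913, 0.1561]
eef_rot: [0.317, 0.948, -0.001, 0.002]
wrist_force: [0.9, -0.2, -0.5]
width: 0.0514
grip_force: 0.0
t: 42.32
eef_pos: [0.5103, 0.3914, 0.1559]
eef_rot: [0.066, 0.998, -0.001, 0.002]
wrist_force: [-0.4, 0.3, -0.2]
width: 0.0513
grip_force: 0.0
[-1.15  0.5   0.54  1.77 -0.3   0.95  0.94]
shift mm [ 1.   0.2 68.9]
tool x [-0.991  0.132 -0.003] y [ 0.132  0.991 -0.002] z [ 0.003 -0.003 -1.   ] y heading 82.4
70 ((508.77532958984375, 391.0178527832031), (19.188823699951172, 47.626670837402344), 89.32894897460938) -4.710525
```

```bash
python3 -m creep '[{"hand":0.6,"slide":[0.001,0.0005,0.03],"rot":[0,0,0]},{"hand":0.6,"slide":[0.001,0.0005,0.068],"rot":[0,0,0]},{"hand":0.6,"slide":[0.001,0.0005,0.068],"rot":[0,0,0]},{"hand":0,"slide":[0.001,0.0005,0.068],"rot":[0,0,0]},{"hand":0,"slide":[0.001,0.0005,0.068],"rot":[0,0,0]}]'
python3 -m creep '[{"hand":0,"slide":[0,0,0],"rot":[0,0,0]},{"hand":0,"slide":[0,0,0],"rot":[0,0,0]},{"hand":0,"slide":[0,0,0],"rot":[0,0,8]},{"hand":0,"slide":[0,0,0],"rot":[0,0,18]},{"hand":0,"slide":[0,0,0],"rot":[0,0,28]}]'
python3 -m creep '[{"hand":0,"slide":[0,0,0],"rot":[0,0,10]},{"hand":0,"slide":[0,0,0],"rot":[0,0,20]},{"hand":0,"slide":[0,0,0],"rot":[0,0,30]},{"hand":0,"slide":[0,0,0],"rot":[0,0,40]},{"hand":0,"slide":[0,0,0],"rot":[0,0,50]}]'
python3 -c "
from h import *
print(robot.observe()['joint_positions'].round(2),robot.observe()['torque'].round(2));rel([.5095,.3915,.087])"
```

```text
t: 43.0
eef_pos: [0.5101, 0.3925, 0.0894]
eef_rot: [0.065, 0.998, -0.001, 0.002]
wrist_force: [0.0, 0.2, 0.8]
width: 0.0154
grip_force: 0.0
t: 43.62
eef_pos: [0.51, 0.3928, 0.0895]
eef_rot: [0.307, 0.952, 0.0, 0.002]
wrist_force: [-0.5, 0.3, 4.8]
width: 0.0112
grip_force: 59.0
t: 44.25
eef_pos: [0.5099, 0.3928, 0.0895]
eef_rot: [0.68, 0.733, 0.001, 0.002]
wrist_force: [0.4, 0.1, 7.2]
width: 0.0109
grip_force: 59.2
[-1.35  0.69  0.84  1.83 -0.64  0.91 -0.13] [-0.33  0.49  0.08]
shift mm [-1.3 -0.5  2.5]
tool x [-0.075  0.997 -0.001] y [0.997 0.075 0.004] z [ 0.004 -0.001 -1.   ] y heading 4.3
```

```bash
python3 -m creep '[{"hand":0,"slide":[0,0,0],"rot":[0,0,7]},{"hand":0,"slide":[0,0,0],"rot":[0,0,14]},{"hand":0,"slide":[0,0,0],"rot":[0,0,21]},{"hand":0,"slide":[0,0,0],"rot":[0,0,28]},{"hand":0,"slide":[0,0,0],"rot":[0,0,30]}]'
python3 -c "
from h import *
print(robot.observe()['torque'].round(2));rel([.5095,.3915,.087])"
python3 -m creep '[{"hand":0,"slide":[0,0,0],"rot":[0,0,3]},{"hand":0,"slide":[0,0,0],"rot":[0,0,6]},{"hand":0,"slide":[0,0,0],"rot":[0,0,8]},{"hand":0,"slide":[0,0,0],"rot":[0,0,8]},{"hand":0,"slide":[0,0,0],"rot":[0,0,8]}]'
python3 -c "
from h import *
print(robot.observe()['torque'].round(2));rel([.5095,.3915,.087])"
```

```text
t: 44.88
eef_pos: [0.5099, 0.3928, 0.0895]
eef_rot: [0.846, 0.534, 0.001, 0.001]
wrist_force: [-1.6, -0.7, 12.5]
width: 0.0108
grip_force: 59.9
[-0.19  0.79  0.06]
shift mm [-1.3  0.2  2.5]
tool x [0.43  0.903 0.001] y [ 0.903 -0.43   0.004] z [ 0.004 -0.001 -1.   ] y heading -25.5
t: 45.5
eef_pos: [0.5098, 0.3928, 0.0895]
eef_rot: [0.88, 0.474, 0.001, 0.001]
wrist_force: [-1.3, -0.8, 10.8]
width: 0.0112
grip_force: 59.9
[-0.16  0.84 -0.05]
shift mm [-1.3  0.4  2.5]
tool x [0.55  0.835 0.001] y [ 0.835 -0.55   0.003] z [ 0.004 -0.001 -1.   ] y heading -33.4
```

```bash
for i in 1; do :; done
python3 -m creep '[{"hand":0,"slide":[0,0,0],"rot":[0,0,3]},{"hand":0,"slide":[0,0,0],"rot":[0,0,6]},{"hand":0,"slide":[0,0,0],"rot":[0,0,9]},{"hand":0,"slide":[0,0,0],"rot":[0,0,10]},{"hand":0,"slide":[0,0,0],"rot":[0,0,10]}]'
python3 -c "
from h import *
print(robot.observe()['torque'].round(2));rel([.5095,.3915,.087])"
python3 -m creep '[{"hand":0,"slide":[0,0,0],"rot":[0,0,3]},{"hand":0,"slide":[0,0,0],"rot":[0,0,6]},{"hand":0,"slide":[0,0,0],"rot":[0,0,9]},{"hand":0,"slide":[0,0,0],"rot":[0,0,10]},{"hand":0,"slide":[0,0,0],"rot":[0,0,10]}]'
python3 -c "
from h import *
print(robot.observe()['torque'].round(2));rel([.5095,.3915,.087])"
```

```text
t: 46.12
eef_pos: [0.5098, 0.3928, 0.0895]
eef_rot: [0.918, 0.396, 0.002, 0.001]
wrist_force: [-1.4, -0.4, 11.7]
width: 0.0111
grip_force: 59.9
[-0.08  0.86  0.02]
shift mm [-1.2  0.7  2.5]
tool x [0.687 0.727 0.002] y [ 0.727 -0.687  0.003] z [ 0.004 -0.001 -1.   ] y heading -43.4
t: 46.75
eef_pos: [0.5098, 0.3929, 0.0895]
eef_rot: [0.949, 0.314, 0.002, 0.001]
wrist_force: [-1.6, 0.3, 10.6]
width: 0.0108
grip_force: 59.9
[-0.11  0.88 -0.04]
shift mm [-1.1  0.9  2.5]
tool x [0.803 0.597 0.003] y [ 0.597 -0.803  0.003] z [ 0.004 -0.001 -1.   ] y heading -53.4
```

```bash
python3 -m creep '[{"hand":0,"slide":[0,0,0],"rot":[0,0,2]},{"hand":0,"slide":[0,0,0],"rot":[0,0,4]},{"hand":0,"slide":[0,0,0],"rot":[0,0,6]},{"hand":0,"slide":[0,0,0],"rot":[0,0,7]},{"hand":0,"slide":[0,0,0],"rot":[0,0,7]}]'
python3 -c "
from h import *
print(robot.observe()['torque'].round(2));rel([.5095,.3915,.087])"
python3 -m creep '[{"hand":0,"slide":[0,0,0],"rot":[0,0,2]},{"hand":0,"slide":[0,0,0],"rot":[0,0,4]},{"hand":0,"slide":[0,0,0],"rot":[0,0,6]},{"hand":0,"slide":[0,0,0],"rot":[0,0,7]},{"hand":0,"slide":[0,0,0],"rot":[0,0,7]}]'
python3 -c "
from h import *
print(robot.observe()['joint_positions'].round(2),robot.observe()['torque'].round(2));rel([.5095,.3915,.087])"
```

```text
t: 47.38
eef_pos: [0.5099, 0.3928, 0.0896]
eef_rot: [0.966, 0.257, 0.002, 0.001]
wrist_force: [-0.8, -1.9, 12.6]
width: 0.0113
grip_force: 93.5
[-0.48  0.58  2.33]
shift mm [-1.   1.   2.6]
tool x [0.868 0.497 0.003] y [ 0.497 -0.868  0.003] z [ 0.004 -0.001 -1.   ] y heading -60.2
t: 48.0
eef_pos: [0.5105, 0.3933, 0.0898]
eef_rot: [0.98, 0.198, 0.003, 0.001]
wrist_force: [1.8, -0.4, 11.3]
width: 0.0113
grip_force: 173.5
[-1.49  0.86  1.12  1.84 -0.9   1.06 -1.17] [-0.06 -0.42  3.78]
shift mm [-1.7  1.3  2.8]
tool x [0.921 0.389 0.005] y [ 0.389 -0.921  0.003] z [ 0.006 -0.001 -1.   ] y heading -67.1
```

The torque jumped to 2.3 and then 3.8 N m, so the key is at its stop. Release and lift clear.

```bash
python3 -m creep '[{"hand":0.3,"slide":[0,0,0],"rot":[0,0,0]},{"hand":0.6,"slide":[0,0,0],"rot":[0,0,0]},{"hand":0.6,"slide":[0,0,0],"rot":[0,0,0]},{"hand":0.6,"slide":[0,0,-0.04],"rot":[0,0,0]},{"hand":0.6,"slide":[0,0,-0.09],"rot":[0,0,0]}]'
python3 -m creep '[{"hand":0.6,"slide":[0,0,-0.04],"rot":[0,0,-10]},{"hand":0.6,"slide":[0,0,-0.09],"rot":[0,0,-20]},{"hand":0.6,"slide":[-0.02,0.04,-0.12],"rot":[0,0,-30]},{"hand":0.6,"slide":[-0.04,0.08,-0.12],"rot":[0,0,-40]},{"hand":0.6,"slide":[-0.06,0.12,-0.12],"rot":[0,0,-50]}]'
python3 -c "
from h import *
im=hung(); print(robot.observe()['eef_pos'])
im2,d,W2=cap('top');imS,d,W=cap('side')
for W in(W2,W):
    z=W[...,2];k=(z>.1)&(z<.122)&(W[...,0]>.45)&(W[...,0]<.57)&(W[...,1]<.45)&(W[...,1]>.33); p=W[k][:,:2].astype(np.float32)
    if len(p)>9: f=cv2.fitLine(p,cv2.DIST_L2,0,.01,.01).ravel();print(len(p),np.degrees(np.arctan2(f[1],f[0])))
a=cv2.resize(imS[80:290,120:430],(520,352)); b=cv2.resize(im2[110:260,80:420],(520,229)); save(np.vstack([a,b]),'s11.png')
"
```

```text
t: 48.62
eef_pos: [0.5086, 0.3918, 0.1782]
eef_rot: [0.981, 0.196, 0.0, 0.002]
wrist_force: [-1.0, 1.4, -0.0]
width: 0.0512
grip_force: 0.0
t: 49.25
eef_pos: [0.4994, 0.2572, 0.2983]
eef_rot: [0.804, 0.594, 0.0, 0.002]
wrist_force: [1.3, -0.7, 0.5]
width: 0.0515
grip_force: 0.0
top 92 [ 0.0512  0.9987  0.4299 -0.0144] ang 87.06 [ 0.424 -0.043  0.204] [0.436 0.014 0.213]
peg top 33 [ 0.42587421 -0.1124329   0.25500015]
0.112 bar x 0.4688 z 0.2034 7
0.12 bar x 0.4694 z 0.2057 6
0.128 bar x 0.469 z 0.2023 7
0.02 bar x 0.4659 z 0.2033 10
0.026 bar x 0.4657 z 0.2036 7
0.032 bar x 0.4652 z 0.202 8
-0.064 bar x 0.4632 z 0.2043 6
-0.07 bar x 0.462 z 0.2017 8
-0.076 bar x 0.4624 z 0.2034 7
peg side 59 [ 0.42528291 -0.11738182  0.24703102]
[0.49959442 0.25359577 0.29876193]
54 32.431286
```

View pics/s11.png

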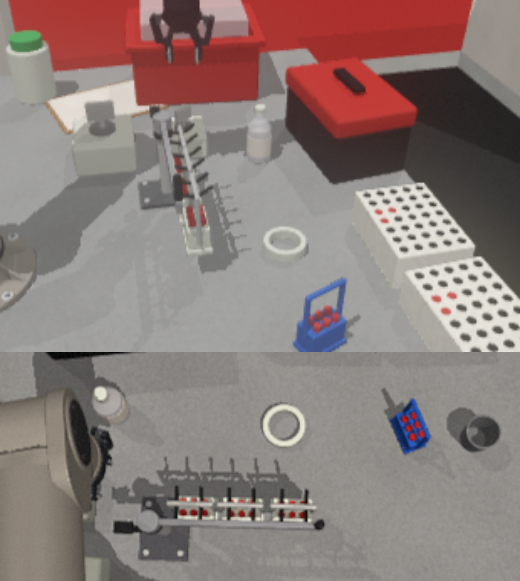

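Three carriers hang on the hooks at bottom-view (195,508), (240,508) and (293,508), with the arm seated. The bottle, tape and cup haven't moved. The key has turned about 294°, which matches the point where the stop was felt.

```bash
python3 -c "
from bench import robot
print(robot.close_job())"
```

```text
the job is handed in; nothing more can be done
None
```

I handed the job in at about 49 s; no verdict came back, but the last images show the hook arm seated, all three carriers hanging on their hooks, the key wound to its stop, and the bottle, tape roll and cup in place.

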